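# Slip-check the analyser's levelling feet on the tilt tester

### The job

Find out which of the machine feet on the bench still grip: set the tester's ramp level with its red selector, stand every foot upright in the yellow start band, let go, and only when all are there slide the selector to its end stop so that the ramp tilts fully. The feet that stay put go upright into the blue tray and those that slide down to the foot stop go upright into the orange tray; leave the ramp level again with the selector at its home stop, and do not knock over or push away anything else on the bench.

Things in the scene. Friction and masses are not known exactly. Their poses are not given: they have to be found in the camera images.
- foot_a_mid (a point): machine levelling foot: 40 x 40 mm square pad, 14 mm high (black sole 6 mm, white plate 8 mm), with an upright steel square stem 18 x 18 mm on its middle reaching 48 mm above the underside; about 0.11 kg; its sides are parallel to its x and y axes. All feet look alike; only the ramp tells how the sole grips. The point is the foot's centre, 24 mm above its underside. May be absent (None from the start).
- foot_b_mid (a point): machine levelling foot: 40 x 40 mm square pad, 14 mm high (black sole 6 mm, white plate 8 mm), with an upright steel square stem 18 x 18 mm on its middle reaching 48 mm above the underside; about 0.11 kg; its sides are parallel to its x and y axes. All feet look alike; only the ramp tells how the sole grips. The point is the foot's centre, 24 mm above its underside. May be absent (None from the start).
- foot_c_mid (a point): machine levelling foot: 40 x 40 mm square pad, 14 mm high (black sole 6 mm, white plate 8 mm), with an upright steel square stem 18 x 18 mm on its middle reaching 48 mm above the underside; about 0.11 kg; its sides are parallel to its x and y axes. All feet look alike; only the ramp tells how the sole grips. The point is the foot's centre, 24 mm above its underside. May be absent (None from the start).
- foot_d_mid (a point): machine levelling foot: 40 x 40 mm square pad, 14 mm high (black sole 6 mm, white plate 8 mm), with an upright steel square stem 18 x 18 mm on its middle reaching 48 mm above the underside; about 0.11 kg; its sides are parallel to its x and y axes. All feet look alike; only the ramp tells how the sole grips. The point is the foot's centre, 24 mm above its underside. May be absent (None from the start).
- foot_e_mid (a point): machine levelling foot: 40 x 40 mm square pad, 14 mm high (black sole 6 mm, white plate 8 mm), with an upright steel square stem 18 x 18 mm on its middle reaching 48 mm above the underside; about 0.11 kg; its sides are parallel to its x and y axes. All feet look alike; only the ramp tells how the sole grips. The point is the foot's centre, 24 mm above its underside. May be absent (None from the start).
- foot_f_mid (a point): machine levelling foot: 40 x 40 mm square pad, 14 mm high (black sole 6 mm, white plate 8 mm), with an upright steel square stem 18 x 18 mm on its middle reaching 48 mm above the underside; about 0.11 kg; its sides are parallel to its x and y axes. All feet look alike; only the ramp tells how the sole grips. The point is the foot's centre, 24 mm above its underside. May be absent (None from the start).
- selector (a joint): travel of the red selector grip of the slip tester along its aluminium track, in m: 0 = home stop at the green mark (ramp level), 0.12 = end stop at the orange mark (ramp fully tilted, 0.408 rad). It moves against 8 to 15 N of friction and stays where it is left; it may start part-way. Move it steadily (about 2 s or more end to end): a jerk throws the feet.
- selector_grip (a point): point in the red selector grip, a block 20 mm along its travel, 28 mm across and 40 mm tall whose top is 15 mm above this point; the flat track face is 25 mm below it. It slides along the +x axis of this frame from home to end; the track lies beyond the downhill end of the ramp, 48 mm past the hinge.
- ramp (a joint): tilt of the aluminium test ramp in rad: 0 level, 0.408 fully tilted; geared to the selector (3.4 rad per m), not movable by itself. Hinged at the foot stop, so the band end rises some 110 mm. A foot that does not grip slides down to the foot stop during tilting (starts before 0.35 rad); one that grips stays.
- ramp_band (a point): centre of the yellow start band on the ramp's top face; tilts with the ramp. x across, y downhill, z out of the face. Ramp 240 mm wide; grey rims 6 mm thick and 12 mm high at both sides and at the top end (y = -55); blue foot stop, 14 mm high, its face at y = 217 mm. The band spans y -40 to 40, full width. Level, the face is 40 mm above the bench.
- tray_keep_in (a point): centre of the inner floor (4 mm above the bench) of the blue tray, 130 x 130 mm outside, walls 4 mm thick and 20 mm high, sides along its x and y axes; fixed. For feet that grip.
- tray_scrap_in (a point): centre of the inner floor (4 mm above the bench) of the orange tray, same size as the blue one; fixed. For feet that slid.
- amber_1: amber reagent bottle, 72 mm across, 150 mm high; bystander, origin at its underside; leave it alone
- amber_2: amber reagent bottle, 72 mm across, 150 mm high; bystander, origin at its underside; leave it alone
- spanner: steel spanner, 170 mm long, lying; bystander, origin at its underside; leave it alone
- vial_1: small clear vial, 28 mm across, 45 mm high; bystander, origin at its underside; leave it alone
- vial_2: small clear vial, 28 mm across, 45 mm high; bystander, origin at its underside; leave it alone
- nut_box: cardboard box 70 x 50 x 30 mm; bystander, origin at its underside; leave it alone
- beaker: glass beaker, 70 mm across, 70 mm high; bystander, origin at its underside; leave it alone
- level: green spirit level 120 x 25 x 30 mm; bystander, origin at its underside; leave it alone

How it is judged:
By the outcome, as a careful person would: the job done as asked, in the order asked, and still so for the second after the job is handed in, with the robot touching nothing.
Of foot_a, foot_b, foot_c, foot_d, foot_e, foot_f only 3 to 4 are there at a start; the rules pass over those that are not, and their reading is None.
At some moment in a run one of foot_a, foot_b, foot_c, foot_d, foot_e, foot_f may be knocked a few centimetres aside while the robot is not near it.
It also fails if it takes over 210 s, if anything falls off the work surface, if the arm or the gripper's body presses on something with over 40 N, if the wrist force passes 120 N, or if a joint passes its speed limit or range.

### The arm

A 7-joint arm with a two-finger parallel gripper is mounted at the origin on the work surface. World frame = base frame: x ahead of the robot, y to its left, z up, the work surface at z = 0. Lengths are in m, angles in rad, forces in N, time in s.
With the tool pointing down it reaches from about 0.425 to 0.925 m from the base axis. Payload 6.8 kg.
Tool frame: the origin (TCP) lies on the centre line of the jaws, within the pads' length; the fingertips stand 17 mm ahead of it and the grasp point (between the pads) lies 2 mm behind it; z points along the fingers, y is the line along which they close (so a half turn about z gives the same grasp; the last joint's range is limited). The gripper opens to 85 mm and grips with 20 to 120 N. Pads are 22 mm wide; open, the fingers measure 114 mm over their backs; the gripper's body (76 mm by 85 mm) begins 54 mm behind the grasp point. The pads swing forward as they close: fully open they stand 13 mm farther back than shut.
Start: joints at [1.163, 0.477, 0.022, 1.555, -0.011, 1.109, -0.083], TCP at [0.199, -0.645, 0.248] pointing down, gripper open.
Joint ranges: [-2.96, 2.96], [-0.34, 2.1], [-1.41, 1.46], [0.24, 2.44], [-1.37, 4.51], [0.17, 1.92], [-2.96, 2.96]. Speed limits (rad/s): [2.39, 2.39, 3.14, 3.14, 3.14, 3.14, 3.14].

### API

Orientations are given as a unit quaternion [x, y, z, w].
In Python, from station import robot, cams gives the robot as it stands.
- The arm moves only by the tool arm_command, never from a script. Its argument "rows" is a list of rows, each an object with "translation": the shift along the tool's x, y, z in m, a list of three; "twist": the turn, a rotation vector about the tool's x, y, z in degrees, a list of three. A call has 1 to 5 rows; each row shifts and turns the commanded pose from where the row before left it, along the tool's axes as they then stand; what a row does not reach is not made up. A row lasts 1/8 s, in which the tool goes at most 62.5 mm and 10.7 degrees, less where a joint would pass 70% of its speed; a pose out of reach is approached as far as the arm can. A call with a gripper value outside its range is refused whole. "grip" is the closure in counts, from 0 (fully open) to 255 (shut), set as the call begins (left out, the last holds). The fingers move at their own pace and stop on an object; the grip force is fixed at half the most. Time passes only in rows, so rows that do not move let the fingers close. It gives the time, the measured TCP pose, the force, the opening and the grip force at its end, in the units of the state.
- robot.sense(): the state, without advancing time (a new reading comes with each control period).
- cams.snapshot(name): name is "scene" or "side" or "wrist"; returns (picture, depth): 400x640x3 uint8, red, green, blue; 400x640 float32, m along the optical axis (not along the pixel's ray), 0 where there is no reading.
- cams.camera_model(name): a dict with "camera_matrix" (3x3 intrinsics, pixels), "D" ([k1, k2, p1, p2, k3] as OpenCV has them; the pictures are not rectified), "rvec" (rotation vector, rad) and "tvec" (3), from world to camera coordinates, as OpenCV has them; the wrist camera has in their place "T_tool_cam" (4x4, takes a point from camera to tool coordinates, whose origin is the TCP and whose axes are the flange's). Camera axes: x right, y down, z forward; pixel columns grow to the right and rows downward; lengths in m; the calibration is good to about 2 mm. A picture is of the moment at which its call begins: read the wrist's pose just before it. camera_model takes no time and is no camera call.
- robot.sign_off(): hands the job in; it is judged then, once.
The state is a dict: "t": time; "joint_positions": joint angles; "joint_velocities": joint speeds; "tau": joint torques, N m; "position": TCP position; "orientation": TCP orientation; "wrist_force": force on the tool from outside, world axes, zero at the start; "torque": the same for the moment, N m; "width": opening from 0.0 (shut) to 1.0 (fully open); "grasp_force": force on a finger pad.
Only numpy, scipy, OpenCV 4.12 (cv2) and the standard library are available. Lean on these libraries where they do the work, as an engineer would, in place of code of your own. Each camera call takes 0.05 s, during which the arm holds its last target. There are 200 camera calls.

## Working session

There is one attempt and no reset: what is moved stays moved. The work goes in short steps, Python scripts to look and compute and a tool call to move; the robot and the scene stay as the last step left them, time stands still between calls to the robot, and variables do not carry over. Pictures are saved under pics/ and viewed, at most 14 in all, crops included, and the job is handed in when it is done.

Besides the shell and the picture viewer there is one more tool, called after "Request:" as name(argument=value, ...), one argument or row to a line, values as JSON. arm_command: Moves the arm, as the interface text tells. Its arguments: {"type":"object","properties":{"rows":{"type":"array","items":{"type":"object","properties":{"translation":{"type":"array","items":{"type":"number"}},"twist":{"type":"array","items":{"type":"number"}}}}},"grip":{"type":"number"}},"required":["rows"]}

```bash
mkdir -p pics; ls
python3 - <<'E'
from station import robot,cams
import cv2,numpy as np
s=robot.sense();print(s['t'],s['position'],s['orientation'],s['width'])
for n in ['scene','side','wrist']:
    im,d=cams.snapshot(n);cv2.imwrite(f'pics/{n}0.png',im[:,:,::-1]);np.save(f'{n}0.npy',d)
    m=cams.camera_model(n);print(n,{k:np.round(v,4).tolist() for k,v in m.items()})
E
```

```text
pics
0.0 [ 0.19916051 -0.64436789  0.2473145 ] [ 9.88784434e-01  1.49346979e-01 -1.94003194e-04 -8.85741707e-04] 1.004690985385371
scene {'camera_matrix': [[393.0122, 0.0, 325.611], [0.0, 393.0122, 197.9403], [0.0, 0.0, 1.0]], 'D': [0.0331, 0.0, 0.0, 0.0, 0.0], 'rvec': [2.021, 1.6657, -0.505], 'tvec': [-0.028, -0.4142, 1.3943]}
side {'camera_matrix': [[386.959, 0.0, 317.4916], [0.0, 386.959, 196.9033], [0.0, 0.0, 1.0]], 'D': [0.0074, 0.0, 0.0, 0.0, 0.0], 'rvec': [0.9242, -2.5708, 0.9463], 'tvec': [0.3898, 0.3601, 0.8037]}
wrist {'camera_matrix': [[340.6335, 0.0, 322.475], [0.0, 340.6335, 200.2008], [0.0, 0.0, 1.0]], 'D': [-0.0584, 0.0, 0.0, 0.0, 0.0], 'T_tool_cam': [[-0.0001, -0.9533, -0.3021, 0.0787], [1.0, -0.0002, 0.0001, 0.0004], [-0.0001, -0.3021, 0.9533, -0.126], [0.0, 0.0, 0.0, 1.0]]}
```

View pics/scene0.png

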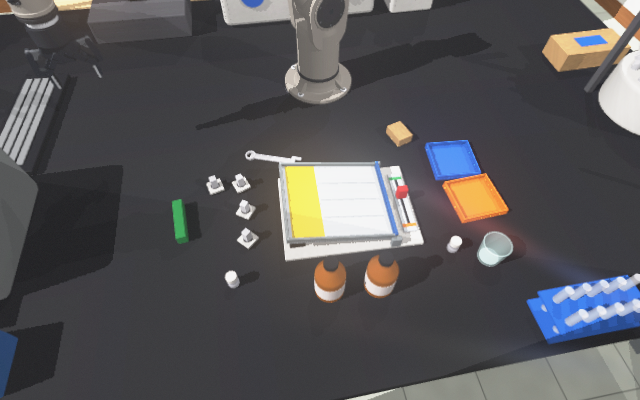

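View pics/side0.png

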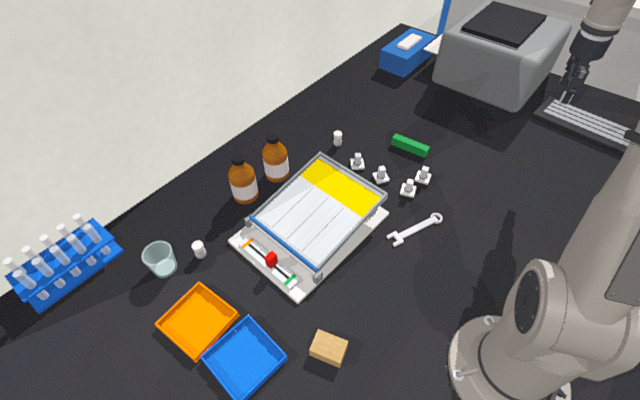

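The scene picture shows four feet, at about (215,185), (240,183), (245,210) and (248,238). The selector at (401,191) is part-way. The blue tray is at (452,160), the orange one at (475,197), and the ramp at (340,203). Next I measure all of these.

```bash
cat > h.py <<'E'
from station import robot,cams
import cv2,numpy as np
from scipy.spatial.transform import Rotation as R
def cam_T(n):
    m=cams.camera_model(n)
    if n=='wrist':
        s=robot.sense();T=np.eye(4);T[:3,:3]=R.from_quat(s['orientation']).as_matrix();T[:3,3]=s['position']
        return m,T@np.array(m['T_tool_cam'])
    Rm=cv2.Rodrigues(np.array(m['rvec'],float))[0];T=np.eye(4);T[:3,:3]=Rm.T;T[:3,3]=-Rm.T@np.array(m['tvec']).ravel()
    return m,T
def snap(n):
    """picture (rgb), world point per pixel (400,640,3; nan if none), T"""
    m,T=cam_T(n);im,d=cams.snapshot(n)
    u,v=np.meshgrid(np.arange(640.),np.arange(400.))
    p=cv2.undistortPoints(np.stack([u,v],-1).reshape(-1,1,2),np.array(m['camera_matrix'],float),np.array(m['D'],float)).reshape(400,640,2)
    d=np.where(d>0,d,np.nan)
    P=np.dstack([p[...,0]*d,p[...,1]*d,d])@T[:3,:3].T+T[:3,3]
    return im,P
def hsv(im): return cv2.cvtColor(im,cv2.COLOR_RGB2HSV)
def mask(im,lo,hi): return cv2.inRange(hsv(im),lo,hi)>0
def rect(P,m,z=None):
    q=P[m];q=q[np.isfinite(q).all(1)]
    r=cv2.minAreaRect(q[:,:2].astype(np.float32))
    return np.round(r[0],4),np.round(r[1],4),round(r[2],1),np.round(np.percentile(q[:,2],[5,50,95]),4),len(q)
C={'blue':((105,120,60),(125,255,255)),'orange':((8,180,150),(19,255,255)),'yellow':((22,150,120),(34,255,255)),'red':((0,200,100),(3,255,255)),'green':((55,120,40),(85,255,255))}
E
python3 - <<'E'
from h import *
for n in ['scene','side']:
    im,P=snap(n);np.save(n+'P.npy',P)
    box=(P[...,0]>-.1)&(P[...,0]<1.1)&(np.abs(P[...,1])<.8)&(P[...,2]>-.02)&(P[...,2]<.3)
    for c in C:
        k,l,st,_=cv2.connectedComponentsWithStats((mask(im,*C[c])&box).astype(np.uint8))
        for i in range(1,k):
            if st[i,4]>12: print(n,c,st[i,:2]+st[i,2:4]//2,*rect(P,l==i))
    w=(hsv(im)[...,1]<60)&(hsv(im)[...,2]>110)&box&(P[...,2]>.008)
    k,l,st,_=cv2.connectedComponentsWithStats(w.astype(np.uint8))
    for i in range(1,k):
        if st[i,4]>25: print(n,'white',st[i,:2]+st[i,2:4]//2,*rect(P,l==i))
E
```

```text
scene blue [453 160] [0.4281 0.3336] [0.1462 0.1523] 84.9 [0.0015 0.0052 0.0201] 1720
scene blue [387 198] [0.5576 0.0788] [0.0079 0.2382] 86.8 [0.0504 0.0549 0.0574] 225
scene blue [625 277] [0.8792 0.5655] [0.0097 0.0913] 18.4 [-0.002   0.0626  0.083 ] 25
scene blue [611 279] [0.8748 0.536 ] [0.0106 0.1125] 18.7 [-0.0004  0.0619  0.0645] 43
scene blue [594 282] [0.8715 0.5024] [0.0108 0.0859] 20.0 [-0.0018  0.0621  0.0649] 42
scene blue [576 285] [0.8705 0.4576] [0.0141 0.0837] 21.4 [-0.0015  0.061   0.0642] 48
scene blue [583 315] [0.9212 0.4775] [0.1211 0.2826] 0.0 [0.0043 0.0618 0.0651] 3533
scene orange [485 195] [0.5788 0.3742] [0.1319 0.0885] 4.5 [0.0023 0.0088 0.0194] 393
scene yellow [297 177] [ 0.4537 -0.1578] [0.0438 0.0868] 45.7 [0.0753 0.0798 0.0828] 104
scene yellow [300 224] [ 0.6158 -0.1597] [0.0401 0.0751] 87.0 [0.0753 0.079  0.0826] 305
scene green [180 221] [ 0.5115 -0.4651] [0.1208 0.0276] 5.9 [0.0144 0.0297 0.0331] 486
scene white [318  51] [ 0.0176 -0.0039] [0.2295 0.2036] 79.3 [0.0115 0.1108 0.2651] 3618
scene white [97 71] [ 0.1941 -0.5965] [0.0092 0.0045] 18
[... 3451 characters left out ...]
[0.0107 0.0403 0.0473] 173
side white [ 38 261] [0.9276 0.4928] [0.0714 0.0171] 0.2 [0.0699 0.108  0.1188] 274
side white [ 91 260] [0.905  0.4079] [0.0102 0.0316] 56.2 [0.0106 0.0249 0.0355] 50
side white [ 19 273] [0.9328 0.5331] [0.0816 0.0237] 7.6 [0.0683 0.1074 0.1193] 318
side white [542 331] [0.0176 0.0169] [0.1957 0.2058] 72.6 [0.012  0.1597 0.2905] 9607
side white [ 75 271] [0.897  0.4523] [0.0073 0.0153] 7.2 [0.0148 0.0245 0.0355] 53
side white [ 59 283] [0.8999 0.489 ] [0.0125 0.0214] 36.2 [0.0134 0.0247 0.0365] 59
side white [ 43 295] [0.897  0.5314] [0.0091 0.0164] 9.3 [0.0128 0.0252 0.0375] 65
side white [559 397] [-0.0883 -0.0015] [0.033  0.0067] 49.8 [0.0103 0.0143 0.0459] 26
```

Request:
arm_command(
  rows=[
    {"twist":[0,0,-10]},
    {"twist":[0,0,-10]},
    {"twist":[0,0,-10]},
    {"twist":[0,0,-10]},
    {"twist":[0,0,-10]},
  ],
)

```text
invalid input at $.rows[0]: expected keys translation, twist
```

Request:
arm_command(
  rows=[
    {"twist":[0,0,-10]},
    {"twist":[0,0,-10]},
    {"translation":[0.045,0.017,0]},
    {"translation":[0.045,0.017,0]},
    {"translation":[0.045,0.017,0.0]},
  ],
  grip=100,
)

```text
invalid input at $.rows[0]: expected keys translation, twist
```

Request:
arm_command(
  rows=[
    {"translation":[0.045,0.017,0]},
    {"translation":[0.045,0.017,0]},
    {"translation":[0.045,0.017,0]},
    {"translation":[0.045,0.017,0]},
    {"translation":[0.045,0.017,0.0]},
  ],
)

```text
invalid input at $.rows[0]: expected keys translation, twist
```

Request:
arm_command(
  rows=[
    {"translation":[0.045,0.017,0]},
    {"translation":[0.045,0.017,0]},
    {"translation":[0.045,0.017,0]},
    {"translation":[0.045,0.017,0]},
    {"translation":[0.045,0.017,0.0]},
  ],
)

```text
invalid input at $.rows[0]: expected keys translation, twist
```

Request:
arm_command(
  rows=[
    {"translation":[0.045,0.017,0]},
    {"translation":[0.045,0.017,0]},
    {"translation":[0.045,0.017,0]},
    {"translation":[0.045,0.017,0.02]},
    {"translation":[0,0,0.02]},
  ],
)

```text
invalid input at $.rows[0]: expected keys translation, twist
```

Request:
arm_command(
  rows=[
    {"translation":[0,0,0],"twist":[0,0,-10]},
    {"translation":[0,0,0],"twist":[0,0,-10]},
    {"translation":[0,0,0],"twist":[0,0,-10]},
    {"translation":[0,0,0],"twist":[0,0,-10]},
    {"translation":[0,0,0],"twist":[0,0,-10]},
  ],
  grip=100,
)

```text
t: 0.88
position: [0.1993, -0.6448, 0.2481]
orientation: [0.831, 0.556, 0.0, -0.0]
wrist_force: [0.1, 0.4, 0.1]
width: 0.604
grasp_force: 0.0
```

Request:
arm_command(
  rows=[
    {"translation":[0,0,0],"twist":[0,0,-10]},
    {"translation":[0,0,0],"twist":[0,0,-10]},
    {"translation":[0.045,0.017,0],"twist":[0,0,0]},
    {"translation":[0.045,0.017,0],"twist":[0,0,0]},
    {"translation":[0.045,0.017,0],"twist":[0,0,0]},
  ],
)

```text
t: 1.5
position: [0.2574, -0.5112, 0.2482]
orientation: [0.724, 0.689, 0.0, 0.0]
wrist_force: [0.4, -0.8, 0.4]
width: 0.604
grasp_force: 0.0
```

Request:
arm_command(
  rows=[
    {"translation":[0.045,0.017,0],"twist":[0,0,0]},
    {"translation":[0.045,0.017,0],"twist":[0,0,0]},
    {"translation":[0.045,0.017,0],"twist":[0,0,0]},
    {"translation":[0.045,0.017,0],"twist":[0,0,0]},
    {"translation":[0.045,0.017,0],"twist":[0,0,0]},
  ],
)

```text
t: 2.12
position: [0.3534, -0.2906, 0.2485]
orientation: [0.724, 0.689, -0.0, 0.0]
wrist_force: [0.3, 0.0, -0.4]
width: 0.606
grasp_force: 0.0
```

Request:
arm_command(
  rows=[
    {"translation":[0.045,0.017,0],"twist":[0,0,0]},
    {"translation":[0.045,0.017,0],"twist":[0,0,0]},
    {"translation":[0.045,0.017,0],"twist":[0,0,0]},
    {"translation":[0.045,0.017,0],"twist":[0,0,0]},
    {"translation":[0.045,0.017,0],"twist":[0,0,0]},
  ],
)

```text
t: 2.75
position: [0.4493, -0.0702, 0.2485]
orientation: [0.724, 0.689, 0.0, 0.0]
wrist_force: [0.8, -0.2, 0.6]
width: 0.607
grasp_force: 0.0
```

Request:
arm_command(
  rows=[
    {"translation":[0.045,0.017,0],"twist":[0,0,0]},
    {"translation":[0.045,0.017,0],"twist":[0,0,0]},
    {"translation":[0.045,0.017,0],"twist":[0,0,0]},
    {"translation":[0.045,0.017,0.02],"twist":[0,0,0]},
    {"translation":[0,0,0.02],"twist":[0,0,0]},
  ],
)

```text
t: 3.38
position: [0.5265, 0.1096, 0.2083]
orientation: [0.722, 0.692, 0.002, -0.001]
wrist_force: [-1.2, -1.3, -0.4]
width: 0.607
grasp_force: 0.0
```

```bash
cat >> h.py <<'E'
def yaw():
    x=R.from_quat(robot.sense()['orientation']).as_matrix()[:,0];return np.degrees(np.arctan2(x[1],x[0]))
def go(x,y,z,psi=None):
    s=robot.sense();p=s['position'];y0=yaw();a=np.radians(y0 if psi is None else psi);d=np.array([x,y,z])-p
    print('yaw',round(y0,2),'pos',np.round(p,4),'twistz',None if psi is None else round(-(psi-y0),1),'then shift',np.round([d[0]*np.cos(a)+d[1]*np.sin(a),d[0]*np.sin(a)-d[1]*np.cos(a),-d[2]],4))
E
python3 - <<'E'
from h import *
im,P=snap('wrist');cv2.imwrite('pics/w1.png',im[:,:,::-1])
h=hsv(im);red=((h[...,0]<6)|(h[...,0]>174))&(h[...,1]>150)&(h[...,2]>70)
print(rect(P,red));t=red&(P[...,2]>.057);print('top',rect(P,t))
b=mask(im,*C['blue'])&(P[...,2]>.045)&(P[...,1]<.2);print('stop',rect(P,b))
print(rect(P,mask(im,*C['green'])),rect(P,mask(im,*C['orange'])&(P[...,1]<.2)))
E
```

```text
(array([0.546 , 0.1314]), array([0.0269, 0.0198]), 86.5, array([0.0364, 0.0603, 0.0619]), 887)
top (array([0.546 , 0.1313]), array([0.0267, 0.0198]), 86.7, array([0.0582, 0.0605, 0.0619]), 756)
stop (array([0.5581, 0.0794]), array([0.0115, 0.2385]), 87.0, array([0.0476, 0.0546, 0.0559]), 2633)
(array([0.483 , 0.1345]), array([0.035 , 0.0099]), 86.9, array([0.0201, 0.0213, 0.0225]), 394) (array([0.6951, 0.0564]), array([0.0293, 0.211 ]), 39.3, array([0.0203, 0.0215, 0.1105]), 417)
```

View pics/w1.png

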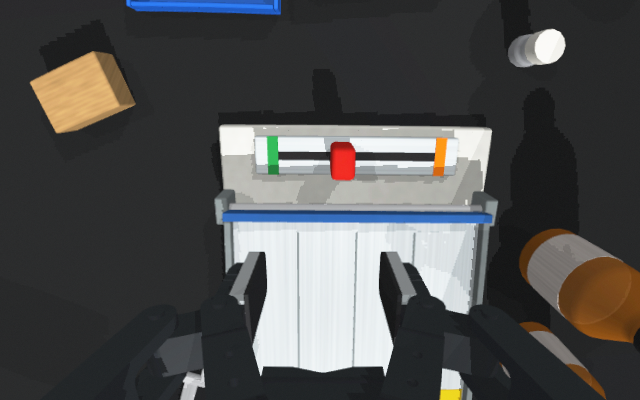

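The wrist view shows the red selector at (343,160), between the green mark (273,155) and the orange mark (440,155). I'll descend and grip it.

Request:
arm_command(
  rows=[
    {"translation":[0.023,0.018,0.01],"twist":[0,0,0]},
    {"translation":[0,0,0.05],"twist":[0,0,0]},
    {"translation":[0,0,0.05],"twist":[0,0,0]},
    {"translation":[0,0,0.03],"twist":[0,0,0]},
    {"translation":[0,0,0.02],"twist":[0,0,0]},
  ],
)

```text
t: 4.05
position: [0.5445, 0.1261, 0.0471]
orientation: [0.725, 0.689, -0.001, -0.0]
wrist_force: [0.2, -0.5, 0.3]
width: 0.603
grasp_force: 0.0
```

Request:
arm_command(
  rows=[
    {"translation":[0,0,0],"twist":[0,0,0]},
    {"translation":[0,0,0],"twist":[0,0,0]},
    {"translation":[0,0,0],"twist":[0,0,0]},
    {"translation":[0,0,0],"twist":[0,0,0]},
  ],
  grip=255,
)

```text
t: 4.55
position: [0.5452, 0.1271, 0.0495]
orientation: [0.724, 0.689, 0.0, 0.0]
wrist_force: [-3.1, -2.1, 7.3]
width: 0.223
grasp_force: 60.4
```

Request:
arm_command(
  rows=[
    {"translation":[0,-0.008,0],"twist":[0,0,0]},
    {"translation":[0,-0.008,0],"twist":[0,0,0]},
    {"translation":[0,-0.008,0],"twist":[0,0,0]},
    {"translation":[0,-0.008,0],"twist":[0,0,0]},
    {"translation":[0,-0.008,0],"twist":[0,0,0]},
  ],
)

```text
t: 5.18
position: [0.5088, 0.129, 0.0495]
orientation: [0.725, 0.689, 0.003, 0.002]
wrist_force: [8.6, -0.1, -4.4]
width: 0.223
grasp_force: 59.3
```

Request:
arm_command(
  rows=[
    {"translation":[0,-0.005,0],"twist":[0,0,0]},
    {"translation":[0,0,0],"twist":[0,0,0]},
  ],
)

```text
t: 5.42
position: [0.5027, 0.1293, 0.0495]
orientation: [0.725, 0.689, 0.003, 0.001]
wrist_force: [5.9, -0.5, -0.6]
width: 0.226
grasp_force: 59.9
```

Request:
arm_command(
  rows=[
    {"translation":[0,-0.003,0],"twist":[0,0,0]},
    {"translation":[0,0,0],"twist":[0,0,0]},
  ],
)

```text
t: 5.68
position: [0.5001, 0.1295, 0.0495]
orientation: [0.725, 0.689, 0.003, 0.002]
wrist_force: [7.1, -0.8, -1.5]
width: 0.223
grasp_force: 59.8
```

Request:
arm_command(
  rows=[
    {"translation":[0,-0.003,0],"twist":[0,0,0]},
    {"translation":[0,0,0],"twist":[0,0,0]},
  ],
)

```text
t: 5.92
position: [0.499, 0.1295, 0.0495]
orientation: [0.725, 0.689, 0.004, 0.002]
wrist_force: [12.9, -0.6, -8.5]
width: 0.223
grasp_force: 59.9
```

Request:
arm_command(
  rows=[
    {"translation":[0,-0.003,0],"twist":[0,0,0]},
    {"translation":[0,0,0],"twist":[0,0,0]},
  ],
)

```text
t: 6.18
position: [0.4988, 0.1295, 0.0496]
orientation: [0.725, 0.688, 0.006, 0.003]
wrist_force: [22.2, -1.1, -18.4]
width: 0.226
grasp_force: 60.2
```

Request:
arm_command(
  rows=[
    {"translation":[0,0.004,0],"twist":[0,0,0]},
    {"translation":[0,0,0],"twist":[0,0,0]},
  ],
)

```text
t: 6.42
position: [0.4991, 0.1295, 0.0495]
orientation: [0.725, 0.689, 0.003, 0.002]
wrist_force: [9.5, -1.1, -3.6]
width: 0.221
grasp_force: 62.6
```

Request:
arm_command(
  rows=[
    {"translation":[0,0,0],"twist":[0,0,0]},
    {"translation":[0,0,0],"twist":[0,0,0]},
    {"translation":[0,0,0],"twist":[0,0,0]},
    {"translation":[0,0,-0.03],"twist":[0,0,0]},
    {"translation":[0,0,-0.05],"twist":[0,0,0]},
  ],
  grip=100,
)

```text
t: 7.05
position: [0.4934, 0.1292, 0.1279]
orientation: [0.724, 0.69, -0.002, -0.001]
wrist_force: [0.3, 0.3, 0.4]
width: 0.607
grasp_force: 0.0
```

Request:
arm_command(
  rows=[
    {"translation":[0,0,-0.05],"twist":[0,0,0]},
    {"translation":[-0.05,0,-0.05],"twist":[0,0,0]},
    {"translation":[-0.06,0,0],"twist":[0,0,0]},
    {"translation":[-0.06,0,0],"twist":[0,0,0]},
    {"translation":[-0.06,0,0],"twist":[0,0,0]},
  ],
)

```text
t: 7.68
position: [0.4833, -0.0962, 0.2228]
orientation: [0.724, 0.69, 0.0, 0.0]
wrist_force: [0.3, 0.6, -0.4]
width: 0.607
grasp_force: 0.0
```

Request:
arm_command(
  rows=[
    {"translation":[-0.06,0,0],"twist":[0,0,0]},
    {"translation":[-0.04,0,0],"twist":[0,0,0]},
    {"translation":[0,0,0],"twist":[0,0,0]},
  ],
)

```text
t: 8.05
position: [0.4778, -0.198, 0.2221]
orientation: [0.726, 0.687, -0.001, -0.0]
wrist_force: [0.1, -0.5, -0.9]
width: 0.61
grasp_force: 0.0
```

Run:
```python
from h import *
for n in ['wrist','scene','side']:
    im,P=snap(n);cv2.imwrite(f'pics/{n}2.png',im[:,:,::-1])
    w=(hsv(im)[...,1]<60)&(hsv(im)[...,2]>110)&(P[...,2]>.008)&(P[...,1]<-.25)&(P[...,1]>-.42)&(P[...,2]<.07)&(P[...,0]>.36)&(P[...,0]<.68)
    k,l,st,_=cv2.connectedComponentsWithStats(w.astype(np.uint8))
    for i in range(1,k):
        if st[i,4]>60:
            print(n,'foot',*rect(P,l==i)); 
            t=(l==i)&(P[...,2]>.044)
            if t.sum()>5:print('   stem',np.round(np.nanmean(P[t],0),4))
    y=mask(im,*C['yellow'])&(P[...,2]<.1)&(P[...,2]>.02)&(np.abs(P[...,1])<.3);print('band',rect(P,y))
    b=mask(im,*C['blue'])&(P[...,2]>.045)&(P[...,1]<.15)&(P[...,1]>0);print('stop',rect(P,b) if b.sum()>50 else 0)
```

```text
wrist foot [ 0.5956 -0.2947] [0.0399 0.0408] 42.3 [0.0133 0.0147 0.0489] 1037
   stem [ 0.595  -0.2946  0.0482]
wrist foot [ 0.5082 -0.2941] [0.0406 0.04  ] 56.0 [0.0127 0.0152 0.0487] 1119
   stem [ 0.5086 -0.2926  0.0479]
wrist foot [ 0.4251 -0.2965] [0.0245 0.04  ] 20.6 [0.0116 0.0152 0.0484] 821
   stem [ 0.422  -0.2977  0.0477]
wrist foot [ 0.4105 -0.3707] [0.0396 0.0404] 15.2 [0.0116 0.02   0.0488] 1040
   stem [ 0.4108 -0.3695  0.0477]
band (array([ 0.5471, -0.1427]), array([0.0798, 0.226 ]), 87.0, array([0.0397, 0.0409, 0.0421]), 23134)
stop 0
scene foot [ 0.4168 -0.2995] [0.0408 0.0395] 21.6 [0.0112 0.0166 0.0498] 207
   stem [ 0.418  -0.2997  0.0485]
scene foot [ 0.4091 -0.3709] [0.0428 0.0392] 14.8 [0.0115 0.0169 0.0497] 211
   stem [ 0.41   -0.3711  0.0484]
scene foot [ 0.5062 -0.2937] [0.0414 0.0427] 53.1 [0.0109 0.0168 0.049 ] 229
   stem [ 0.5078 -0.2944  0.0479]
scene foot [ 0.5969 -0.2951] [0.0399 0.04  ] 43.5 [0.0113 0.0167 0.0497] 242
   stem [ 0.5964 -0.2956  0.0484]
band (array([ 0.5433, -0.1671]), array([0.0241, 0.2171]), 85.4, array([0.039 , 0.0417, 0.0435]), 119)
stop (array([0.5821, 0.0746]), array([0.0074, 0.1875]), 87.0, array([0.0519, 0.0548, 0.057 ]), 155)
side foot [ 0.593 -0.291] [0.0401 0.0407] 41.6 [0.0099 0.0166 0.0489] 161
   stem [ 0.5931 -0.2912  0.0479]
side foot [ 0.5054 -0.2909] [0.0411 0.0409] 54.2 [0.0109 0.0168 0.049 ] 184
   stem [ 0.506  -0.2903  0.0478]
side foot [ 0.4089 -0.3696] [0.0395 0.0427] 15.5 [0.0105 0.0163 0.0497] 188
   stem [ 0.4081 -0.3669  0.0484]
side foot [ 0.4163 -0.2971] [0.0397 0.0436] 20.7 [0.0106 0.0163 0.0488] 199
   stem [ 0.4159 -0.2961  0.048 ]
band (array([0.552 , 0.0492]), array([0.4602, 0.2225]), 88.1, array([0.0386, 0.0411, 0.0435]), 1652)
stop (array([0.5549, 0.0815]), array([0.0072, 0.2368]), 87.1, array([0.0464, 0.0535, 0.0566]), 278)
```

Request:
arm_command(
  rows=[
    {"translation":[0,0,0],"twist":[0,0,8.9]},
    {"translation":[0,0,0],"twist":[0,0,8.9]},
    {"translation":[0,0,0],"twist":[0,0,8.9]},
    {"translation":[0,0,0],"twist":[0,0,8.9]},
    {"translation":[0,0,0],"twist":[0,0,8.9]},
  ],
)

```text
t: 8.82
position: [0.4792, -0.1922, 0.2226]
orientation: [0.932, 0.363, 0.0, -0.0]
wrist_force: [-0.3, 0.0, -0.4]
width: 0.604
grasp_force: 0.0
```

Request:
arm_command(
  rows=[
    {"translation":[0.007,0.05,0.03],"twist":[0,0,0]},
    {"translation":[0.007,0.05,0.03],"twist":[0,0,0]},
    {"translation":[0.007,0.05,0.03],"twist":[0,0,0]},
    {"translation":[0,0,0],"twist":[0,0,0]},
    {"translation":[0,0,0],"twist":[0,0,0]},
  ],
)

```text
t: 9.45
position: [0.5964, -0.288, 0.1325]
orientation: [0.931, 0.365, 0.0, -0.001]
wrist_force: [0.1, -0.2, 0.5]
width: 0.607
grasp_force: 0.0
```

```bash
python3 -c "
from h import *
go(0.5953,-0.294,0.037)"
```

```text
yaw 42.83 pos [ 0.5964 -0.288   0.1325] twistz None then shift [-0.0049  0.0037  0.0955]
```

Request:
arm_command(
  rows=[
    {"translation":[-0.005,0.004,0.02],"twist":[0,0,0]},
    {"translation":[0,0,0.04],"twist":[0,0,0]},
    {"translation":[0,0,0.025],"twist":[0,0,0]},
    {"translation":[0,0,0.01],"twist":[0,0,0]},
    {"translation":[0,0,0],"twist":[0,0,0]},
  ],
)

```text
t: 10.07
position: [0.5947, -0.2965, 0.0375]
orientation: [0.931, 0.364, -0.0, -0.0]
wrist_force: [-0.2, 0.9, 0.4]
width: 0.607
grasp_force: 0.0
```

Request:
arm_command(
  rows=[
    {"translation":[0,0,0],"twist":[0,0,0]},
    {"translation":[0,0,0],"twist":[0,0,0]},
    {"translation":[0,0,0],"twist":[0,0,0]},
    {"translation":[0,0,0],"twist":[0,0,0]},
    {"translation":[0,0,-0.02],"twist":[0,0,0]},
  ],
  grip=255,
)

```text
t: 10.7
position: [0.5938, -0.2963, 0.0569]
orientation: [0.931, 0.364, -0.001, -0.001]
wrist_force: [0.4, -0.5, -1.4]
width: 0.199
grasp_force: 58.6
```

Request:
arm_command(
  rows=[
    {"translation":[0,0,-0.04],"twist":[0,0,-8.9]},
    {"translation":[0,0,-0.04],"twist":[0,0,-8.9]},
    {"translation":[0,0,0],"twist":[0,0,-8.9]},
    {"translation":[0,0,0],"twist":[0,0,-8.9]},
    {"translation":[0,0,0],"twist":[0,0,-8.9]},
  ],
)

```text
t: 11.32
position: [0.5949, -0.297, 0.1387]
orientation: [0.723, 0.691, -0.0, 0.0]
wrist_force: [-0.1, 0.6, -0.9]
width: 0.201
grasp_force: 58.7
```

Request:
arm_command(
  rows=[
    {"translation":[0.05,0.008,0],"twist":[0,0,0]},
    {"translation":[0.05,0.008,0],"twist":[0,0,0]},
    {"translation":[0.05,0.008,0],"twist":[0,0,0]},
    {"translation":[0,0,0],"twist":[0,0,0]},
    {"translation":[0,0,0],"twist":[0,0,0]},
  ],
)

```text
t: 11.95
position: [0.6264, -0.1486, 0.1382]
orientation: [0.724, 0.69, -0.0, 0.001]
wrist_force: [-0.4, -1.5, -1.8]
width: 0.199
grasp_force: 58.7
```

```bash
python3 -c "
from h import *
go(0.6269,-0.1457,0.077)"
```

```text
yaw 87.18 pos [ 0.6264 -0.1486  0.1382] twistz None then shift [0.003  0.0004 0.0612]
```

Request:
arm_command(
  rows=[
    {"translation":[0.003,0,0.03],"twist":[0,0,0]},
    {"translation":[0,0,0.02],"twist":[0,0,0]},
    {"translation":[0,0,0.01],"twist":[0,0,0]},
    {"translation":[0,0,0],"twist":[0,0,0]},
    {"translation":[0,0,0],"twist":[0,0,0]},
  ],
)

```text
t: 12.58
position: [0.6259, -0.1465, 0.0788]
orientation: [0.725, 0.689, -0.001, 0.0]
wrist_force: [-6.1, -1.1, 9.9]
width: 0.199
grasp_force: 60.5
```

Request:
arm_command(
  rows=[
    {"translation":[0,0,0],"twist":[0,0,0]},
    {"translation":[0,0,0],"twist":[0,0,0]},
    {"translation":[0,0,0],"twist":[0,0,0]},
    {"translation":[0,0,-0.02],"twist":[0,0,0]},
    {"translation":[0,0,-0.04],"twist":[0,0,0]},
  ],
  grip=150,
)

```text
t: 13.2
position: [0.6257, -0.1449, 0.1377]
orientation: [0.724, 0.69, -0.001, -0.001]
wrist_force: [1.3, -0.4, 0.1]
width: 0.413
grasp_force: 0.0
```

Request:
arm_command(
  rows=[
    {"translation":[0,0,-0.01],"twist":[0,0,8]},
    {"translation":[0,0,0],"twist":[0,0,8]},
    {"translation":[0,0,0],"twist":[0,0,8]},
    {"translation":[0,0,0],"twist":[0,0,7.7]},
    {"translation":[-0.047,-0.004,0],"twist":[0,0,0]},
  ],
  grip=100,
)

```text
t: 13.82
position: [0.5993, -0.1772, 0.1496]
orientation: [0.884, 0.468, 0.002, 0.0]
wrist_force: [0.4, -1.4, 0.2]
width: 0.61
grasp_force: 0.0
```

Request:
arm_command(
  rows=[
    {"translation":[-0.047,-0.004,0],"twist":[0,0,0]},
    {"translation":[-0.047,-0.004,0],"twist":[0,0,0]},
    {"translation":[-0.047,-0.004,0],"twist":[0,0,0]},
    {"translation":[0,0,0],"twist":[0,0,0]},
    {"translation":[0,0,0],"twist":[0,0,0]},
  ],
)

```text
t: 14.45
position: [0.5077, -0.2904, 0.1487]
orientation: [0.885, 0.466, 0.001, 0.0]
wrist_force: [0.5, 0.9, 0.3]
width: 0.609
grasp_force: 0.0
```

Run:
```python
from h import *
go(0.5075,-0.293,0.037)
im,P=snap('wrist');cv2.imwrite('pics/w3.png',im[:,:,::-1])
w=(hsv(im)[...,1]<60)&(hsv(im)[...,2]>110)&(P[...,1]<-.22)&(P[...,1]>-.42)&(P[...,2]>.01)&(P[...,2]<.06)
k,l,st,_=cv2.connectedComponentsWithStats(w.astype(np.uint8))
for i in range(1,k):
    if st[i,4]>60: print(rect(P,l==i))
im,P=snap('scene');cv2.imwrite('pics/s3.png',im[:,:,::-1])
w=(hsv(im)[...,1]<60)&(hsv(im)[...,2]>110)&(P[...,2]>.075)&(P[...,1]<-.05)&(P[...,1]>-.2)&(P[...,2]<.1)&(P[...,0]<.68)
print(rect(P,w))
```

```text
yaw 55.49 pos [ 0.5077 -0.2904  0.1487] twistz None then shift [-0.0022  0.0013  0.1117]
(array([ 0.7063, -0.339 ]), array([0.0271, 0.0274]), 67.3, array([0.0155, 0.0442, 0.0463]), 2121)
(array([ 0.5083, -0.294 ]), array([0.04, 0.04]), 55.2, array([0.0132, 0.0149, 0.0489]), 2275)
(array([ 0.4177, -0.2994]), array([0.04  , 0.0401]), 20.2, array([0.0122, 0.0145, 0.0479]), 1080)
(array([ 0.4109, -0.3708]), array([0.0402, 0.0404]), 14.8, array([0.0125, 0.0175, 0.0486]), 1894)
(array([ 0.1317, -0.1047]), array([1.0018, 0.1443]), 2.5, array([0.0761, 0.0866, 0.0983]), 306)
```

Request:
arm_command(
  rows=[
    {"translation":[-0.003,0.002,0.03],"twist":[0,0,0]},
    {"translation":[0,0,0.045],"twist":[0,0,0]},
    {"translation":[0,0,0.027],"twist":[0,0,0]},
    {"translation":[0,0,0.01],"twist":[0,0,0]},
    {"translation":[0,0,0],"twist":[0,0,0]},
  ],
)

```text
t: 15.18
position: [0.5075, -0.2936, 0.0356]
orientation: [0.885, 0.466, 0.0, -0.0]
wrist_force: [1.3, -0.7, 0.6]
width: 0.606
grasp_force: 0.0
```

Request:
arm_command(
  rows=[
    {"translation":[0,0,0],"twist":[0,0,0]},
    {"translation":[0,0,0],"twist":[0,0,0]},
    {"translation":[0,0,0],"twist":[0,0,0]},
    {"translation":[0,0,0],"twist":[0,0,0]},
    {"translation":[0,0,-0.02],"twist":[0,0,0]},
  ],
  grip=255,
)

```text
t: 15.8
position: [0.5057, -0.2941, 0.0553]
orientation: [0.885, 0.465, -0.001, -0.001]
wrist_force: [0.5, -0.2, -0.9]
width: 0.201
grasp_force: 58.6
```

Request:
arm_command(
  rows=[
    {"translation":[0,0,-0.04],"twist":[0,0,-8]},
    {"translation":[0,0,-0.04],"twist":[0,0,-8]},
    {"translation":[0,0,0],"twist":[0,0,-8]},
    {"translation":[0,0,0],"twist":[0,0,-7.6]},
    {"translation":[0.04,0.014,0],"twist":[0,0,0]},
  ],
)

```text
t: 16.42
position: [0.5212, -0.2593, 0.1363]
orientation: [0.727, 0.687, -0.001, 0.001]
wrist_force: [0.7, 0.3, -0.5]
width: 0.199
grasp_force: 58.7
```

Request:
arm_command(
  rows=[
    {"translation":[0.038,0.014,0],"twist":[0,0,0]},
    {"translation":[0.038,0.014,0],"twist":[0,0,0]},
    {"translation":[0.038,0.015,0],"twist":[0,0,0]},
    {"translation":[0,0,0],"twist":[0,0,0]},
    {"translation":[0,0,0],"twist":[0,0,0]},
  ],
)

```text
t: 17.05
position: [0.5713, -0.1443, 0.1361]
orientation: [0.725, 0.689, -0.0, 0.0]
wrist_force: [-0.6, -0.5, -0.3]
width: 0.2
grasp_force: 58.7
```

```bash
python3 -c "
from h import *
go(0.573,-0.1429,0.079)"
```

```text
yaw 87.06 pos [ 0.5713 -0.1443  0.1361] twistz None then shift [0.0015 0.0017 0.0571]
```

Request:
arm_command(
  rows=[
    {"translation":[0.002,0.002,0.03],"twist":[0,0,0]},
    {"translation":[0,0,0.02],"twist":[0,0,0]},
    {"translation":[0,0,0.009],"twist":[0,0,0]},
    {"translation":[0,0,0],"twist":[0,0,0]},
    {"translation":[0,0,0],"twist":[0,0,0]},
  ],
)

```text
t: 17.68
position: [0.5738, -0.1423, 0.0768]
orientation: [0.725, 0.689, 0.0, 0.0]
wrist_force: [0.3, -1.2, 2.3]
width: 0.198
grasp_force: 59.0
```

Request:
arm_command(
  rows=[
    {"translation":[0,0,0],"twist":[0,0,0]},
    {"translation":[0,0,0],"twist":[0,0,0]},
    {"translation":[0,0,0],"twist":[0,0,0]},
    {"translation":[0,0,-0.02],"twist":[0,0,0]},
    {"translation":[0,0,-0.04],"twist":[0,0,0]},
  ],
  grip=150,
)

```text
t: 18.3
position: [0.5727, -0.1415, 0.1369]
orientation: [0.725, 0.689, -0.001, -0.001]
wrist_force: [0.3, -0.5, 0.7]
width: 0.418
grasp_force: 0.0
```

Request:
arm_command(
  rows=[
    {"translation":[0,0,-0.01],"twist":[0,0,-7.8]},
    {"translation":[0,0,0],"twist":[0,0,-7.8]},
    {"translation":[0,0,0],"twist":[0,0,-7.8]},
    {"translation":[-0.018,-0.04,0],"twist":[0,0,0]},
    {"translation":[-0.018,-0.04,0],"twist":[0,0,0]},
  ],
  grip=100,
)

```text
t: 18.92
position: [0.5112, -0.2038, 0.1479]
orientation: [0.57, 0.822, 0.0, 0.001]
wrist_force: [1.0, -0.8, -0.1]
width: 0.605
grasp_force: 0.0
```

Request:
arm_command(
  rows=[
    {"translation":[-0.018,-0.04,0],"twist":[0,0,0]},
    {"translation":[-0.018,-0.04,0],"twist":[0,0,0]},
    {"translation":[-0.02,-0.04,0],"twist":[0,0,0]},
    {"translation":[0,0,0],"twist":[0,0,0]},
    {"translation":[0,0,0],"twist":[0,0,0]},
  ],
)

```text
t: 19.55
position: [0.4192, -0.2977, 0.1476]
orientation: [0.57, 0.822, 0.0, 0.001]
wrist_force: [1.1, 0.1, -0.1]
width: 0.609
grasp_force: 0.0
```

Run:
```python
from h import *
go(0.4178,-0.299,0.037)
for n in ['wrist','scene']:
  im,P=snap(n);cv2.imwrite(f'pics/{n}4.png',im[:,:,::-1])
  w=(hsv(im)[...,1]<60)&(hsv(im)[...,2]>110)&(P[...,1]<-.22)&(P[...,1]>-.42)&(P[...,2]>.01)&(P[...,2]<.06)&(P[...,0]>.36)&(P[...,0]<.68)
  k,l,st,_=cv2.connectedComponentsWithStats(w.astype(np.uint8))
  for i in range(1,k):
    if st[i,4]>60: print(rect(P,l==i))
```

```text
yaw 110.48 pos [ 0.4192 -0.2977  0.1476] twistz None then shift [-0.0007 -0.0018  0.1106]
(array([ 0.4176, -0.2994]), array([0.0397, 0.0401]), 19.9, array([0.0133, 0.015 , 0.0489]), 2299)
(array([ 0.4102, -0.3707]), array([0.0394, 0.0396]), 15.2, array([0.0129, 0.0157, 0.0488]), 1757)
(array([ 0.4161, -0.2994]), array([0.0413, 0.0393]), 19.7, array([0.0126, 0.0173, 0.0492]), 199)
(array([ 0.4108, -0.3706]), array([0.0437, 0.0389]), 14.8, array([0.0124, 0.0167, 0.0496]), 205)
```

View pics/scene4.png

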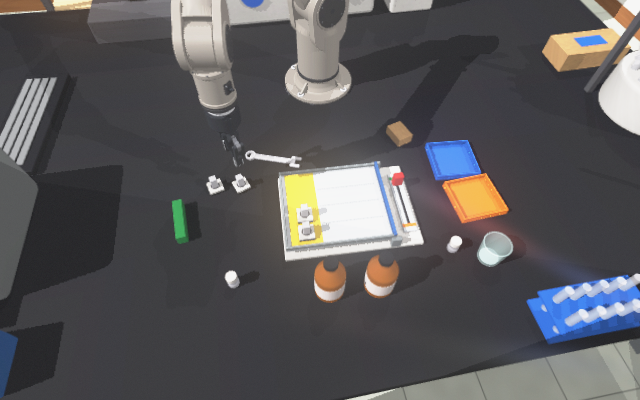

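Scene picture: two feet stand upright in the band at (305,213) and (307,231). The other two are untouched, and the selector is at home at (397,179).

Request:
arm_command(
  rows=[
    {"translation":[-0.001,-0.002,0.03],"twist":[0,0,0]},
    {"translation":[0,0,0.045],"twist":[0,0,0]},
    {"translation":[0,0,0.027],"twist":[0,0,0]},
    {"translation":[0,0,0.009],"twist":[0,0,0]},
    {"translation":[0,0,0],"twist":[0,0,0]},
  ],
)

```text
t: 20.27
position: [0.4177, -0.2988, 0.0357]
orientation: [0.57, 0.822, 0.0, -0.0]
wrist_force: [0.6, 0.3, 0.9]
width: 0.606
grasp_force: 0.0
```

Request:
arm_command(
  rows=[
    {"translation":[0,0,0],"twist":[0,0,0]},
    {"translation":[0,0,0],"twist":[0,0,0]},
    {"translation":[0,0,0],"twist":[0,0,0]},
    {"translation":[0,0,0],"twist":[0,0,0]},
    {"translation":[0,0,-0.02],"twist":[0,0,0]},
  ],
  grip=255,
)

```text
t: 20.9
position: [0.4161, -0.2991, 0.0556]
orientation: [0.57, 0.822, -0.0, -0.001]
wrist_force: [0.8, -0.3, -1.0]
width: 0.201
grasp_force: 58.6
```

Request:
arm_command(
  rows=[
    {"translation":[0,0,-0.04],"twist":[0,0,7.8]},
    {"translation":[0,0,-0.04],"twist":[0,0,7.8]},
    {"translation":[0,0,0],"twist":[0,0,7.8]},
    {"translation":[0.041,0.023,0],"twist":[0,0,0]},
    {"translation":[0.041,0.023,0],"twist":[0,0,0]},
  ],
)

```text
t: 21.52
position: [0.4675, -0.2196, 0.137]
orientation: [0.726, 0.688, 0.0, 0.001]
wrist_force: [0.5, -0.2, -0.6]
width: 0.199
grasp_force: 58.7
```

Request:
arm_command(
  rows=[
    {"translation":[0.041,0.023,0],"twist":[0,0,0]},
    {"translation":[0.041,0.024,0],"twist":[0,0,0]},
    {"translation":[0,0,0],"twist":[0,0,0]},
    {"translation":[0,0,0],"twist":[0,0,0]},
  ],
)

```text
t: 22.02
position: [0.5179, -0.1408, 0.1361]
orientation: [0.725, 0.689, -0.0, 0.0]
wrist_force: [0.5, -0.0, -1.2]
width: 0.197
grasp_force: 58.8
```

```bash
python3 -c "
from h import *
go(0.519,-0.1401,0.079)"
```

```text
yaw 87.09 pos [ 0.5179 -0.1408  0.1361] twistz None then shift [0.0007 0.0011 0.0571]
```

Request:
arm_command(
  rows=[
    {"translation":[0.001,0.001,0.03],"twist":[0,0,0]},
    {"translation":[0,0,0.02],"twist":[0,0,0]},
    {"translation":[0,0,0.009],"twist":[0,0,0]},
    {"translation":[0,0,0],"twist":[0,0,0]},
    {"translation":[0,0,0],"twist":[0,0,0]},
  ],
)

```text
t: 22.65
position: [0.5193, -0.1399, 0.0767]
orientation: [0.725, 0.689, 0.0, 0.0]
wrist_force: [0.2, 0.0, -0.4]
width: 0.199
grasp_force: 58.8
```

Request:
arm_command(
  rows=[
    {"translation":[0,0,0],"twist":[0,0,0]},
    {"translation":[0,0,0],"twist":[0,0,0]},
    {"translation":[0,0,0],"twist":[0,0,0]},
    {"translation":[0,0,-0.02],"twist":[0,0,0]},
    {"translation":[0,0,-0.04],"twist":[0,0,0]},
  ],
  grip=150,
)

```text
t: 23.28
position: [0.5184, -0.1392, 0.1371]
orientation: [0.725, 0.689, -0.001, -0.001]
wrist_force: [0.7, 0.3, 0.5]
width: 0.413
grasp_force: 0.0
```

Request:
arm_command(
  rows=[
    {"translation":[0,0,-0.01],"twist":[0,0,-9]},
    {"translation":[0,0,0],"twist":[0,0,-9]},
    {"translation":[-0.032,-0.027,0],"twist":[0,0,0]},
    {"translation":[-0.032,-0.027,0],"twist":[0,0,0]},
    {"translation":[-0.032,-0.027,0],"twist":[0,0,0]},
  ],
  grip=100,
)

```text
t: 23.9
position: [0.4658, -0.2544, 0.148]
orientation: [0.608, 0.794, 0.0, 0.001]
wrist_force: [0.9, -0.2, 1.1]
width: 0.606
grasp_force: 0.0
```

Request:
arm_command(
  rows=[
    {"translation":[-0.032,-0.027,0],"twist":[0,0,0]},
    {"translation":[-0.033,-0.028,0],"twist":[0,0,0]},
    {"translation":[-0.033,-0.028,0],"twist":[0,0,0]},
    {"translation":[0,0,0],"twist":[0,0,0]},
    {"translation":[0,0,0],"twist":[0,0,0]},
  ],
)

```text
t: 24.52
position: [0.4118, -0.3691, 0.1475]
orientation: [0.608, 0.794, 0.0, 0.0]
wrist_force: [0.3, 1.4, -0.1]
width: 0.606
grasp_force: 0.0
```

Run:
```python
from h import *
go(0.4104,-0.3707,0.037)
for n in ['wrist']:
  im,P=snap(n)
  w=(hsv(im)[...,1]<60)&(hsv(im)[...,2]>110)&(P[...,1]<-.22)&(P[...,1]>-.42)&(P[...,2]>.01)&(P[...,2]<.06)&(P[...,0]>.36)&(P[...,0]<.68)
  k,l,st,_=cv2.connectedComponentsWithStats(w.astype(np.uint8))
  for i in range(1,k):
    if st[i,4]>60: print(rect(P,l==i))
```

```text
yaw 105.09 pos [ 0.4118 -0.3691  0.1475] twistz None then shift [-0.0012 -0.0018  0.1105]
(array([ 0.4101, -0.3712]), array([0.0401, 0.0401]), 15.0, array([0.0133, 0.0151, 0.0489]), 2493)
```

Request:
arm_command(
  rows=[
    {"translation":[-0.001,-0.002,0.03],"twist":[0,0,0]},
    {"translation":[0,0,0.045],"twist":[0,0,0]},
    {"translation":[0,0,0.027],"twist":[0,0,0]},
    {"translation":[0,0,0.009],"twist":[0,0,0]},
    {"translation":[0,0,0],"twist":[0,0,0]},
  ],
)

```text
t: 25.2
position: [0.4105, -0.3702, 0.0359]
orientation: [0.608, 0.794, 0.0, 0.0]
wrist_force: [0.1, -0.5, 0.9]
width: 0.611
grasp_force: 0.0
```

Request:
arm_command(
  rows=[
    {"translation":[0,0,0],"twist":[0,0,0]},
    {"translation":[0,0,0],"twist":[0,0,0]},
    {"translation":[0,0,0],"twist":[0,0,0]},
    {"translation":[0,0,0],"twist":[0,0,0]},
    {"translation":[0,0,-0.02],"twist":[0,0,0]},
  ],
  grip=255,
)

```text
t: 25.82
position: [0.4088, -0.3705, 0.0555]
orientation: [0.608, 0.794, 0.0, -0.001]
wrist_force: [-0.5, -0.4, -1.7]
width: 0.201
grasp_force: 58.6
```

Request:
arm_command(
  rows=[
    {"translation":[0,0,-0.04],"twist":[0,0,9]},
    {"translation":[0,0,-0.04],"twist":[0,0,9]},
    {"translation":[0.047,0.008,0],"twist":[0,0,0]},
    {"translation":[0.047,0.008,0],"twist":[0,0,0]},
    {"translation":[0.047,0.009,0],"twist":[0,0,0]},
  ],
)

```text
t: 26.45
position: [0.4421, -0.2301, 0.1369]
orientation: [0.725, 0.689, 0.0, 0.001]
wrist_force: [1.5, -0.9, -1.3]
width: 0.198
grasp_force: 58.7
```

Request:
arm_command(
  rows=[
    {"translation":[0.047,0.009,0],"twist":[0,0,0]},
    {"translation":[0.047,0.009,0],"twist":[0,0,0]},
    {"translation":[0,0,0],"twist":[0,0,0]},
    {"translation":[0,0,0],"twist":[0,0,0]},
  ],
)

```text
t: 26.95
position: [0.4645, -0.139, 0.1362]
orientation: [0.725, 0.689, -0.0, 0.0]
wrist_force: [-0.7, -0.6, -2.3]
width: 0.201
grasp_force: 58.7
```

```bash
python3 -c "
from h import *
go(0.4651,-0.1373,0.077)"
```

```text
yaw 87.09 pos [ 0.4645 -0.139   0.1362] twistz None then shift [0.0017 0.0005 0.0592]
```

Request:
arm_command(
  rows=[
    {"translation":[0.002,0.001,0.03],"twist":[0,0,0]},
    {"translation":[0,0,0.02],"twist":[0,0,0]},
    {"translation":[0,0,0.009],"twist":[0,0,0]},
    {"translation":[0,0,0],"twist":[0,0,0]},
    {"translation":[0,0,0],"twist":[0,0,0]},
  ],
)

```text
t: 27.58
position: [0.466, -0.1374, 0.077]
orientation: [0.725, 0.688, 0.0, 0.0]
wrist_force: [-0.5, 0.0, -1.0]
width: 0.201
grasp_force: 58.7
```

Request:
arm_command(
  rows=[
    {"translation":[0,0,0],"twist":[0,0,0]},
    {"translation":[0,0,0],"twist":[0,0,0]},
    {"translation":[0,0,0],"twist":[0,0,0]},
    {"translation":[0,0,-0.02],"twist":[0,0,0]},
    {"translation":[0,0,-0.05],"twist":[0,0,0]},
  ],
  grip=150,
)

```text
t: 28.2
position: [0.4641, -0.1362, 0.1456]
orientation: [0.725, 0.689, -0.001, -0.002]
wrist_force: [0.5, -0.5, -0.1]
width: 0.414
grasp_force: 0.0
```

Request:
arm_command(
  rows=[
    {"translation":[0,0,-0.05],"twist":[0,0,0]},
    {"translation":[0.045,0.003,0],"twist":[0,0,0]},
    {"translation":[0.045,0.003,0],"twist":[0,0,0]},
    {"translation":[0.045,0.003,0],"twist":[0,0,0]},
    {"translation":[0.045,0.003,0],"twist":[0,0,0]},
  ],
  grip=100,
)

```text
t: 28.82
position: [0.4869, 0.0439, 0.1966]
orientation: [0.725, 0.689, 0.0, 0.0]
wrist_force: [-0.7, -0.3, 0.2]
width: 0.608
grasp_force: 0.0
```

Request:
arm_command(
  rows=[
    {"translation":[0.045,0.004,0],"twist":[0,0,0]},
    {"translation":[0.045,0.004,0],"twist":[0,0,0]},
    {"translation":[0,0,0],"twist":[0,0,0]},
    {"translation":[0,0,0],"twist":[0,0,0]},
  ],
)

```text
t: 29.32
position: [0.4992, 0.1317, 0.1963]
orientation: [0.725, 0.689, -0.0, 0.0]
wrist_force: [-0.1, 0.5, 0.0]
width: 0.611
grasp_force: 0.0
```

```bash
cat >> h.py <<'E'
def feet(n,B=np.array([.546,-.1415,.04])):
    """stem tops on/near the level ramp, in ramp frame (mm)"""
    im,P=snap(n);a=np.radians(-3);Q=P-B;u=Q[...,0]*np.cos(a)+Q[...,1]*np.sin(a);v=-Q[...,0]*np.sin(a)+Q[...,1]*np.cos(a)
    w=(np.abs(u)<.115)&(v>-.055)&(v<.225)&(Q[...,2]>.043)&(Q[...,2]<.055)
    k,l,st,_=cv2.connectedComponentsWithStats(w.astype(np.uint8))
    for i in range(1,k):
        if st[i,4]>15: print(n,np.round(1000*np.array([u[l==i].mean(),v[l==i].mean()]),1),np.round(P[l==i].mean(0),4),'n',st[i,4])
    return im,P
E
python3 - <<'E'
from h import *
go(0.4990,0.1295,0.048)
for n in ['side','scene']:
    im,P=feet(n);cv2.imwrite(f'pics/{n}5.png',im[:,:,::-1])
im=cv2.imread('pics/side5.png');cv2.imwrite('pics/side5c.png',cv2.resize(im[120:320,150:450],None,fx=2,fy=2))
im,P=snap('wrist');h=hsv(im);red=((h[...,0]<6)|(h[...,0]>174))&(h[...,1]>150)&(h[...,2]>70)&(P[...,2]>.057)&(P[...,2]<.066);print(rect(P,red))
E
```

```text
yaw 87.09 pos [0.4992 0.1317 0.1963] twistz None then shift [-2.200e-03 -1.000e-04  1.483e-01]
side [78.3  2.2] [ 0.6243 -0.1434  0.0876] n 38
side [25.9  4. ] [ 0.572  -0.1388  0.0872] n 41
side [-28.5   4.7] [ 0.5178 -0.1353  0.0877] n 47
side [-81.2   3.3] [ 0.4651 -0.1339  0.0876] n 44
scene [-79.6  -0.1] [ 0.4665 -0.1375  0.0879] n 44
scene [-26.    0.5] [ 0.5201 -0.1396  0.088 ] n 46
scene [28.5  0.5] [ 0.5745 -0.1425  0.0883] n 48
scene [81.  -1.5] [ 0.6268 -0.1472  0.0886] n 56
(array([0.5006, 0.1335]), array([0.0267, 0.0193]), 87.5, array([0.0583, 0.0606, 0.0618]), 763)
```

View pics/side5c.png

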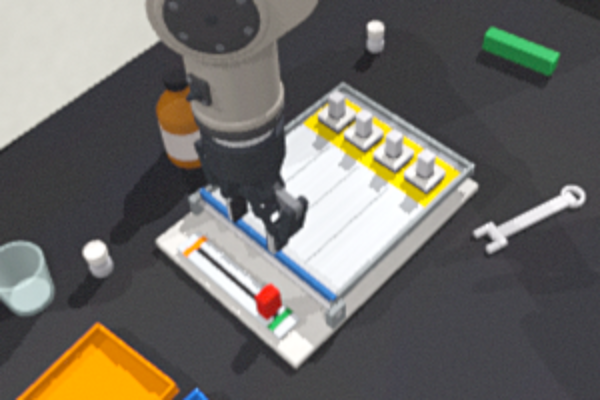

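All four feet stand upright in the band in the side crop. They run from (337,105) to (426,165). Next I grip the selector and tilt slowly.

Request:
arm_command(
  rows=[
    {"translation":[0,0.001,0.03],"twist":[0,0,0]},
    {"translation":[0,0,0.05],"twist":[0,0,0]},
    {"translation":[0,0,0.04],"twist":[0,0,0]},
    {"translation":[0,0,0.02],"twist":[0,0,0]},
    {"translation":[0,0,0.008],"twist":[0,0,0]},
  ],
)

```text
t: 30.1
position: [0.5005, 0.1315, 0.048]
orientation: [0.725, 0.689, -0.0, -0.0]
wrist_force: [-0.9, 0.2, 0.5]
width: 0.609
grasp_force: 0.0
```

Request:
arm_command(
  rows=[
    {"translation":[0,0,0],"twist":[0,0,0]},
    {"translation":[0,0,0],"twist":[0,0,0]},
    {"translation":[0,0,0],"twist":[0,0,0]},
    {"translation":[0,0,0],"twist":[0,0,0]},
  ],
  grip=255,
)

```text
t: 30.6
position: [0.5004, 0.1323, 0.0498]
orientation: [0.725, 0.689, 0.0, 0.0]
wrist_force: [-4.5, 0.2, 6.4]
width: 0.224
grasp_force: 59.0
```

Request:
arm_command(
  rows=[
    {"translation":[0,0.002,0],"twist":[0,0,0]},
    {"translation":[0,0.003,0],"twist":[0,0,0]},
    {"translation":[0,0.004,0],"twist":[0,0,0]},
    {"translation":[0,0.004,0],"twist":[0,0,0]},
    {"translation":[0,0.004,0],"twist":[0,0,0]},
  ],
)

```text
t: 31.22
position: [0.5146, 0.1316, 0.0498]
orientation: [0.725, 0.689, -0.002, -0.001]
wrist_force: [-12.2, -0.7, 15.4]
width: 0.223
grasp_force: 60.6
```

Request:
arm_command(
  rows=[
    {"translation":[0,0.004,0],"twist":[0,0,0]},
    {"translation":[0,0.004,0],"twist":[0,0,0]},
    {"translation":[0,0.004,0],"twist":[0,0,0]},
    {"translation":[0,0.004,0],"twist":[0,0,0]},
    {"translation":[0,0.004,0],"twist":[0,0,0]},
  ],
)

```text
t: 31.85
position: [0.5346, 0.1306, 0.0497]
orientation: [0.725, 0.689, -0.002, -0.001]
wrist_force: [-12.3, -0.7, 15.4]
width: 0.219
grasp_force: 60.5
```

Smooth so far, so I continue.

Request:
arm_command(
  rows=[
    {"translation":[0,0.004,0],"twist":[0,0,0]},
    {"translation":[0,0.004,0],"twist":[0,0,0]},
    {"translation":[0,0.004,0],"twist":[0,0,0]},
    {"translation":[0,0.004,0],"twist":[0,0,0]},
    {"translation":[0,0.004,0],"twist":[0,0,0]},
  ],
)

```text
t: 32.48
position: [0.5545, 0.1296, 0.0498]
orientation: [0.725, 0.689, -0.002, -0.001]
wrist_force: [-13.2, -1.3, 13.7]
width: 0.223
grasp_force: 60.4
```

Request:
arm_command(
  rows=[
    {"translation":[0,0.004,0],"twist":[0,0,0]},
    {"translation":[0,0.004,0],"twist":[0,0,0]},
    {"translation":[0,0.004,0],"twist":[0,0,0]},
    {"translation":[0,0.004,0],"twist":[0,0,0]},
    {"translation":[0,0.004,0],"twist":[0,0,0]},
  ],
)

```text
t: 33.1
position: [0.5745, 0.1286, 0.0498]
orientation: [0.725, 0.689, -0.002, -0.001]
wrist_force: [-12.4, -1.2, 14.3]
width: 0.223
grasp_force: 60.3
```

Request:
arm_command(
  rows=[
    {"translation":[0,0.004,0],"twist":[0,0,0]},
    {"translation":[0,0.004,0],"twist":[0,0,0]},
    {"translation":[0,0.004,0],"twist":[0,0,0]},
    {"translation":[0,0.004,0],"twist":[0,0,0]},
    {"translation":[0,0.004,0],"twist":[0,0,0]},
  ],
)

```text
t: 33.72
position: [0.5946, 0.1275, 0.0498]
orientation: [0.725, 0.689, -0.002, -0.001]
wrist_force: [-12.3, -1.4, 12.9]
width: 0.225
grasp_force: 60.1
```

Request:
arm_command(
  rows=[
    {"translation":[0,0.004,0],"twist":[0,0,0]},
    {"translation":[0,0.004,0],"twist":[0,0,0]},
    {"translation":[0,0.003,0],"twist":[0,0,0]},
    {"translation":[0,0.003,0],"twist":[0,0,0]},
    {"translation":[0,0.002,0],"twist":[0,0,0]},
  ],
)

```text
t: 34.35
position: [0.6109, 0.1266, 0.0498]
orientation: [0.725, 0.689, -0.002, -0.001]
wrist_force: [-10.9, -0.9, 11.2]
width: 0.222
grasp_force: 60.0
```

Request:
arm_command(
  rows=[
    {"translation":[0,0.002,0],"twist":[0,0,0]},
    {"translation":[0,0.002,0],"twist":[0,0,0]},
    {"translation":[0,0.002,0],"twist":[0,0,0]},
    {"translation":[0,0.002,0],"twist":[0,0,0]},
  ],
)

```text
t: 34.85
position: [0.6189, 0.1262, 0.0498]
orientation: [0.725, 0.689, -0.002, -0.001]
wrist_force: [-11.7, -1.3, 10.2]
width: 0.222
grasp_force: 60.0
```

Request:
arm_command(
  rows=[
    {"translation":[0,0.002,0],"twist":[0,0,0]},
    {"translation":[0,0.001,0],"twist":[0,0,0]},
    {"translation":[0,0,0],"twist":[0,0,0]},
  ],
)

```text
t: 35.22
position: [0.6197, 0.1263, 0.0498]
orientation: [0.724, 0.689, -0.004, -0.002]
wrist_force: [-17.7, -2.3, 18.1]
width: 0.224
grasp_force: 60.9
```

Request:
arm_command(
  rows=[
    {"translation":[0,0.002,0],"twist":[0,0,0]},
    {"translation":[0,0.001,0],"twist":[0,0,0]},
    {"translation":[0,0,0],"twist":[0,0,0]},
  ],
)

```text
t: 35.6
position: [0.6198, 0.1262, 0.0497]
orientation: [0.724, 0.69, -0.006, -0.003]
wrist_force: [-25.8, -3.6, 26.0]
width: 0.227
grasp_force: 61.9
```

End stop reached. I let it settle and then look.

Request:
arm_command(
  rows=[
    {"translation":[0,-0.003,0],"twist":[0,0,0]},
    {"translation":[0,0,0],"twist":[0,0,0]},
    {"translation":[0,0,0],"twist":[0,0,0]},
    {"translation":[0,0,0],"twist":[0,0,0]},
    {"translation":[0,0,0],"twist":[0,0,0]},
  ],
)

```text
t: 36.22
position: [0.6196, 0.1262, 0.0498]
orientation: [0.724, 0.689, -0.004, -0.002]
wrist_force: [-19.0, -2.5, 18.1]
width: 0.219
grasp_force: 60.8
```

Run:
```python
from h import *
a=[cv2.resize(snap(n)[0][r][:,:,::-1],(400,400)) for n,r in [('side',np.s_[100:320,180:400]),('scene',np.s_[100:300,230:430])]]
cv2.imwrite('pics/t6.png',np.hstack(a))
```

```text
(no output)
```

View pics/t6.png

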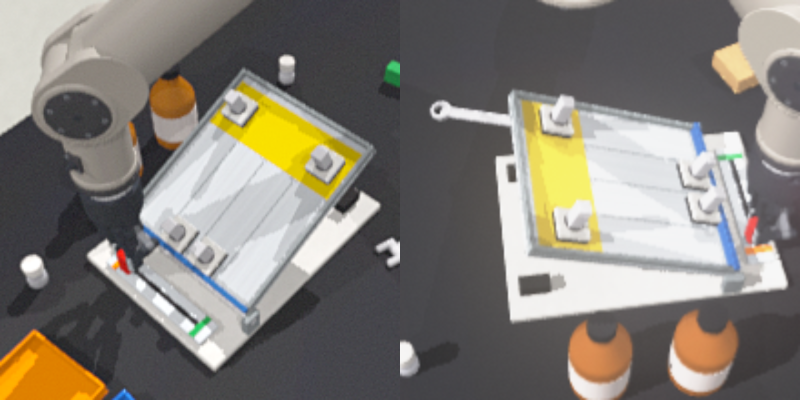

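The tilted view shows both outer feet still in the yellow band, at (237,107) and (323,163) in the left panel. Both inner feet slid down to the stop, at (178,230) and (207,255). Now I return the selector home.

Request:
arm_command(
  rows=[
    {"translation":[0,-0.003,0],"twist":[0,0,0]},
    {"translation":[0,-0.004,0],"twist":[0,0,0]},
    {"translation":[0,-0.004,0],"twist":[0,0,0]},
    {"translation":[0,-0.004,0],"twist":[0,0,0]},
    {"translation":[0,-0.004,0],"twist":[0,0,0]},
  ],
)

```text
t: 36.95
position: [0.6085, 0.1267, 0.0499]
orientation: [0.725, 0.688, 0.003, 0.002]
wrist_force: [6.2, 0.5, -1.9]
width: 0.221
grasp_force: 58.8
```

Request:
arm_command(
  rows=[
    {"translation":[0,-0.004,0],"twist":[0,0,0]},
    {"translation":[0,-0.004,0],"twist":[0,0,0]},
    {"translation":[0,-0.004,0],"twist":[0,0,0]},
    {"translation":[0,-0.004,0],"twist":[0,0,0]},
    {"translation":[0,-0.004,0],"twist":[0,0,0]},
  ],
)

```text
t: 37.58
position: [0.5885, 0.1278, 0.0499]
orientation: [0.725, 0.688, 0.003, 0.002]
wrist_force: [6.1, 0.7, -1.5]
width: 0.225
grasp_force: 58.8
```

Request:
arm_command(
  rows=[
    {"translation":[0,-0.004,0],"twist":[0,0,0]},
    {"translation":[0,-0.004,0],"twist":[0,0,0]},
    {"translation":[0,-0.004,0],"twist":[0,0,0]},
    {"translation":[0,-0.004,0],"twist":[0,0,0]},
    {"translation":[0,-0.004,0],"twist":[0,0,0]},
  ],
)

```text
t: 38.2
position: [0.5686, 0.1288, 0.0499]
orientation: [0.725, 0.688, 0.003, 0.002]
wrist_force: [5.6, -0.2, -1.1]
width: 0.223
grasp_force: 58.8
```

Request:
arm_command(
  rows=[
    {"translation":[0,-0.004,0],"twist":[0,0,0]},
    {"translation":[0,-0.004,0],"twist":[0,0,0]},
    {"translation":[0,-0.004,0],"twist":[0,0,0]},
    {"translation":[0,-0.004,0],"twist":[0,0,0]},
    {"translation":[0,-0.004,0],"twist":[0,0,0]},
  ],
)

```text
t: 38.83
position: [0.5486, 0.1298, 0.0499]
orientation: [0.725, 0.688, 0.003, 0.002]
wrist_force: [6.2, -0.1, -1.4]
width: 0.224
grasp_force: 58.8
```

Request:
arm_command(
  rows=[
    {"translation":[0,-0.004,0],"twist":[0,0,0]},
    {"translation":[0,-0.004,0],"twist":[0,0,0]},
    {"translation":[0,-0.004,0],"twist":[0,0,0]},
    {"translation":[0,-0.004,0],"twist":[0,0,0]},
    {"translation":[0,-0.004,0],"twist":[0,0,0]},
  ],
)

```text
t: 39.45
position: [0.5286, 0.1309, 0.0498]
orientation: [0.725, 0.688, 0.003, 0.002]
wrist_force: [5.8, -0.5, -0.8]
width: 0.225
grasp_force: 58.8
```

Request:
arm_command(
  rows=[
    {"translation":[0,-0.004,0],"twist":[0,0,0]},
    {"translation":[0,-0.004,0],"twist":[0,0,0]},
    {"translation":[0,-0.003,0],"twist":[0,0,0]},
    {"translation":[0,-0.002,0],"twist":[0,0,0]},
    {"translation":[0,-0.002,0],"twist":[0,0,0]},
  ],
)

```text
t: 40.08
position: [0.5136, 0.1316, 0.0499]
orientation: [0.725, 0.688, 0.003, 0.001]
wrist_force: [5.7, -0.0, 0.2]
width: 0.225
grasp_force: 58.9
```

Request:
arm_command(
  rows=[
    {"translation":[0,-0.003,0],"twist":[0,0,0]},
    {"translation":[0,-0.003,0],"twist":[0,0,0]},
    {"translation":[0,-0.003,0],"twist":[0,0,0]},
    {"translation":[0,-0.003,0],"twist":[0,0,0]},
  ],
)

```text
t: 40.58
position: [0.5017, 0.1323, 0.0499]
orientation: [0.725, 0.688, 0.003, 0.002]
wrist_force: [5.8, -1.1, 0.1]
width: 0.224
grasp_force: 58.9
```

Request:
arm_command(
  rows=[
    {"translation":[0,-0.002,0],"twist":[0,0,0]},
    {"translation":[0,-0.002,0],"twist":[0,0,0]},
    {"translation":[0,0,0],"twist":[0,0,0]},
  ],
)

```text
t: 40.95
position: [0.4992, 0.1324, 0.0499]
orientation: [0.725, 0.688, 0.004, 0.002]
wrist_force: [9.8, 0.1, -5.5]
width: 0.224
grasp_force: 59.4
```

Request:
arm_command(
  rows=[
    {"translation":[0,-0.002,0],"twist":[0,0,0]},
    {"translation":[0,-0.002,0],"twist":[0,0,0]},
    {"translation":[0,0,0],"twist":[0,0,0]},
  ],
)

```text
t: 41.32
position: [0.499, 0.1324, 0.05]
orientation: [0.726, 0.688, 0.007, 0.003]
wrist_force: [23.4, 0.1, -19.8]
width: 0.223
grasp_force: 59.8
```

Request:
arm_command(
  rows=[
    {"translation":[0,0.004,0],"twist":[0,0,0]},
    {"translation":[0,0,0],"twist":[0,0,0]},
  ],
)

```text
t: 41.58
position: [0.4992, 0.1324, 0.0499]
orientation: [0.726, 0.688, 0.004, 0.002]
wrist_force: [10.4, -1.0, -4.2]
width: 0.22
grasp_force: 62.1
```

Request:
arm_command(
  rows=[
    {"translation":[0,0,0],"twist":[0,0,0]},
    {"translation":[0,0,0],"twist":[0,0,0]},
    {"translation":[0,0,0],"twist":[0,0,0]},
    {"translation":[0,0,-0.03],"twist":[0,0,0]},
    {"translation":[0,0,-0.05],"twist":[0,0,0]},
  ],
  grip=100,
)

```text
t: 42.2
position: [0.493, 0.132, 0.1281]
orientation: [0.725, 0.689, -0.002, -0.001]
wrist_force: [1.0, 0.6, -0.2]
width: 0.607
grasp_force: 0.0
```

Request:
arm_command(
  rows=[
    {"translation":[0,0.02,-0.04],"twist":[0,0,0]},
    {"translation":[-0.04,0.02,-0.01],"twist":[0,0,0]},
    {"translation":[-0.04,0.01,0],"twist":[0,0,0]},
    {"translation":[0,0,0],"twist":[0,0,0]},
    {"translation":[0,0,0],"twist":[0,0,0]},
  ],
)

```text
t: 42.82
position: [0.5399, 0.0505, 0.1784]
orientation: [0.725, 0.689, 0.0, -0.0]
wrist_force: [0.5, -0.0, 0.7]
width: 0.608
grasp_force: 0.0
```

Run:
```python
from h import *
go(0.55,0.04,0.18)
for n in ['wrist','side','scene']:
    im,P=feet(n);cv2.imwrite(f'pics/{n}7.png',im[:,:,::-1])
    for c in ['blue','orange']:
        m=mask(im,*C[c])&(P[...,1]>.2)&(P[...,1]<.47)&(P[...,0]<.7)
        if m.sum()>200: print(n,c,rect(P,m))
    w=(hsv(im)[...,1]<60)&(hsv(im)[...,2]>110)&(P[...,1]<.075)&(P[...,1]>-.22)&(P[...,2]>.0505)&(P[...,2]<.095)&(P[...,0]>.36)&(P[...,0]<.68)
    k,l,st,_=cv2.connectedComponentsWithStats(w.astype(np.uint8))
    for i in range(1,k):
        if st[i,4]>60: print(n,rect(P,l==i))
```

```text
yaw 87.1 pos [0.5399 0.0505 0.1784] twistz None then shift [-0.0099  0.0106 -0.0016]
wrist [-25.8 196.7] [0.5305 0.0563 0.088 ] n 706
wrist [ 29.1 196.8] [0.5853 0.0535 0.088 ] n 715
wrist (array([0.5303, 0.0554]), array([0.0395, 0.04  ]), 87.0, array([0.0534, 0.055 , 0.0888]), 2407)
wrist (array([0.586 , 0.0527]), array([0.0395, 0.0406]), 87.5, array([0.0534, 0.055 , 0.0889]), 2359)
wrist (array([0.6735, 0.0543]), array([0.0249, 0.0052]), 87.2, array([0.0505, 0.051 , 0.0516]), 99)
side [78.6  2.7] [ 0.6246 -0.1429  0.0874] n 40
side [-81.3   3.9] [ 0.465  -0.1334  0.088 ] n 45
side [ 26.  198.6] [0.5824 0.0554 0.0879] n 51
side [-28.9 198.5] [0.5275 0.0582 0.0879] n 52
side blue (array([0.4405, 0.3272]), array([0.1365, 0.144 ]), 84.9, array([0.0008, 0.0041, 0.0196]), 4026)
side orange (array([0.5848, 0.3369]), array([0.1466, 0.1367]), 3.0, array([0.0007, 0.0045, 0.0201]), 1880)
side (array([ 0.6336, -0.1569]), array([0.0686, 0.0599]), 88.5, array([0.0516, 0.057 , 0.0883]), 194)
side (array([ 0.4652, -0.1334]), array([0.041 , 0.0397]), 88.6, array([0.0524, 0.0566, 0.0896]), 211)
side
[... 208 characters left out ...]
   0.1] [ 0.4669 -0.1372  0.0879] n 45
scene [-25.8 194.4] [0.5304 0.054  0.0885] n 45
scene [ 29.2 194.8] [0.5853 0.0515 0.0882] n 48
scene [80.6 -1.2] [ 0.6264 -0.1469  0.0886] n 54
scene blue (array([0.4281, 0.3328]), array([0.145 , 0.1543]), 84.2, array([0.0016, 0.0053, 0.0202]), 1707)
scene orange (array([0.5816, 0.3463]), array([0.133, 0.138]), 4.1, array([0.0019, 0.0072, 0.0195]), 519)
scene (array([ 0.457 , -0.1368]), array([0.0392, 0.0643]), 87.2, array([0.0519, 0.0566, 0.0891]), 219)
scene (array([0.5571, 0.0534]), array([0.0409, 0.0962]), 87.5, array([0.0521, 0.0565, 0.0897]), 456)
scene (array([ 0.6261, -0.147 ]), array([0.039, 0.039]), 86.5, array([0.0529, 0.0566, 0.0898]), 242)
```

View pics/wrist7.png

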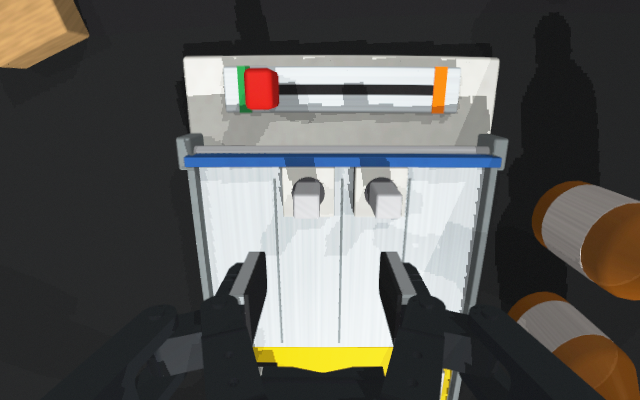

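Wrist view: both slid feet stand square at the stop, at (307,193) and (380,195), and the selector is at home at (262,88). Before picking them I look at the trays from above.

Request:
arm_command(
  rows=[
    {"translation":[0.03,-0.009,-0.03],"twist":[0,0,0]},
    {"translation":[0.05,-0.009,-0.03],"twist":[0,0,0]},
    {"translation":[0.05,-0.009,-0.03],"twist":[0,0,0]},
    {"translation":[0.05,-0.009,-0.03],"twist":[0,0,0]},
    {"translation":[0.03,0,0],"twist":[0,0,0]},
  ],
)

```text
t: 43.6
position: [0.514, 0.2667, 0.3016]
orientation: [0.723, 0.691, 0.003, 0.0]
wrist_force: [0.3, -1.3, -0.0]
width: 0.604
grasp_force: 0.0
```

Request:
arm_command(
  rows=[
    {"translation":[0,0,0],"twist":[0,0,0]},
    {"translation":[0,0,0],"twist":[0,0,0]},
  ],
  grip=115,
)

```text
t: 43.85
position: [0.5147, 0.2611, 0.2979]
orientation: [0.725, 0.689, -0.001, 0.0]
wrist_force: [-0.0, 0.2, 0.3]
width: 0.551
grasp_force: 0.0
```

Run:
```python
from h import *
im,P=snap('wrist');cv2.imwrite('pics/w8.png',im[:,:,::-1])
print(robot.sense()['position'],robot.sense()['width'])
for c in ['blue','orange']:
    m=mask(im,(100,100,50),(130,255,255)) if c=='blue' else mask(im,(5,150,80),(22,255,255))
    m&=(P[...,1]>.2)&(P[...,1]<.47)&(P[...,0]<.7)&(P[...,2]<.04)
    print(c,rect(P,m),'rim',rect(P,m&(P[...,2]>.0165)),'floor',rect(P,m&(P[...,2]<.008)&(P[...,2]>.002)))
```

```text
[0.5149979  0.26048091 0.29791462] 0.5469108654412385
blue (array([0.4343, 0.3273]), array([0.1376, 0.1385]), 85.1, array([0.0029, 0.0046, 0.0203]), 13179) rim (array([0.4378, 0.3278]), array([0.1308, 0.1308]), 84.9, array([0.0178, 0.02  , 0.0215]), 1687) floor (array([0.4353, 0.3309]), array([0.1293, 0.1365]), 84.9, array([0.003 , 0.0044, 0.0058]), 10749)
orange (array([0.5841, 0.3371]), array([0.1375, 0.1376]), 2.9, array([0.003 , 0.0046, 0.0203]), 13501) rim (array([0.5812, 0.3372]), array([0.1307, 0.1308]), 3.1, array([0.0179, 0.02  , 0.0215]), 1721) floor (array([0.5796, 0.3372]), array([0.1267, 0.1357]), 2.2, array([0.003 , 0.0044, 0.0059]), 11162)
```

View pics/w8.png

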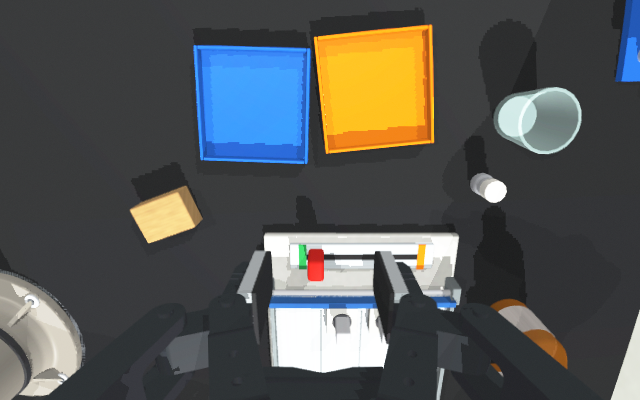

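Wrist view: blue tray centre near (252,104), orange near (375,90), both empty. The rim fits give (0.438,0.328) and (0.581,0.337). Next I pick the first slid foot.

Request:
arm_command(
  rows=[
    {"translation":[-0.041,0.016,0.02],"twist":[0,0,0]},
    {"translation":[-0.041,0.016,0.03],"twist":[0,0,0]},
    {"translation":[-0.041,0.016,0.03],"twist":[0,0,0]},
    {"translation":[-0.041,0.016,0.03],"twist":[0,0,0]},
    {"translation":[-0.04,0.017,0.03],"twist":[0,0,0]},
  ],
)

```text
t: 44.52
position: [0.5856, 0.0504, 0.1574]
orientation: [0.726, 0.688, -0.0, 0.0]
wrist_force: [-1.3, -0.3, 0.0]
width: 0.548
grasp_force: 0.0
```

Request:
arm_command(
  rows=[
    {"translation":[0,0,0],"twist":[0,0,0]},
    {"translation":[0,0,0],"twist":[0,0,0]},
  ],
)

```text
t: 44.78
position: [0.5854, 0.0533, 0.1585]
orientation: [0.725, 0.688, 0.0, -0.0]
wrist_force: [1.3, 1.0, 0.8]
width: 0.544
grasp_force: 0.0
```

```bash
python3 -c "
from h import *
go(0.5855,0.053,0.077)"
```

```text
yaw 87.0 pos [0.5854 0.0533 0.1585] twistz None then shift [-0.0003  0.0002  0.0815]
```

Request:
arm_command(
  rows=[
    {"translation":[0,0,0.03],"twist":[0,0,0]},
    {"translation":[0,0,0.03],"twist":[0,0,0]},
    {"translation":[0,0,0.015],"twist":[0,0,0]},
    {"translation":[0,0,0.006],"twist":[0,0,0]},
    {"translation":[0,0,0],"twist":[0,0,0]},
  ],
)

```text
t: 45.4
position: [0.5859, 0.0541, 0.0781]
orientation: [0.725, 0.689, 0.0, 0.0]
wrist_force: [-0.4, 0.2, 0.2]
width: 0.548
grasp_force: 0.0
```

Request:
arm_command(
  rows=[
    {"translation":[0,0,0],"twist":[0,0,0]},
    {"translation":[0,0,0],"twist":[0,0,0]},
    {"translation":[0,0,0],"twist":[0,0,0]},
    {"translation":[0,0,0],"twist":[0,0,0]},
    {"translation":[0,0,-0.02],"twist":[0,0,0]},
  ],
  grip=255,
)

```text
t: 46.02
position: [0.5844, 0.0532, 0.097]
orientation: [0.725, 0.689, -0.001, -0.001]
wrist_force: [-0.8, 1.1, -1.2]
width: 0.195
grasp_force: 58.7
```

Request:
arm_command(
  rows=[
    {"translation":[0,0,-0.04],"twist":[0,0,0]},
    {"translation":[0,0,-0.03],"twist":[0,0,0]},
    {"translation":[0.047,0.001,0],"twist":[0,0,0]},
    {"translation":[0.048,0.001,0],"twist":[0,0,0]},
    {"translation":[0.048,0.002,0],"twist":[0,0,0]},
  ],
)

```text
t: 46.65
position: [0.597, 0.1974, 0.1688]
orientation: [0.725, 0.689, 0.0, 0.0]
wrist_force: [0.4, -0.2, -0.1]
width: 0.196
grasp_force: 58.8
```

Request:
arm_command(
  rows=[
    {"translation":[0.048,0.002,0],"twist":[0,0,0]},
    {"translation":[0.048,0.002,0],"twist":[0,0,0]},
    {"translation":[0.048,0.002,0],"twist":[0,0,0]},
    {"translation":[0,0,0],"twist":[0,0,0]},
    {"translation":[0,0,0],"twist":[0,0,0]},
  ],
)

```text
t: 47.28
position: [0.6102, 0.3392, 0.1679]
orientation: [0.725, 0.689, -0.0, 0.0]
wrist_force: [-0.2, -0.7, -1.5]
width: 0.202
grasp_force: 58.8
```

```bash
python3 -c "
from h import *
go(0.610,0.339,0.0415)"
```

```text
yaw 87.08 pos [0.6102 0.3392 0.1679] twistz None then shift [-0.0003 -0.0002  0.1264]
```

Request:
arm_command(
  rows=[
    {"translation":[0,0,0.04],"twist":[0,0,0]},
    {"translation":[0,0,0.05],"twist":[0,0,0]},
    {"translation":[0,0,0.025],"twist":[0,0,0]},
    {"translation":[0,0,0.011],"twist":[0,0,0]},
    {"translation":[0,0,0],"twist":[0,0,0]},
  ],
)

```text
t: 47.9
position: [0.6115, 0.3401, 0.0433]
orientation: [0.725, 0.689, 0.001, 0.0]
wrist_force: [-0.2, -0.6, -0.6]
width: 0.199
grasp_force: 58.8
```

Request:
arm_command(
  rows=[
    {"translation":[0,0,0],"twist":[0,0,0]},
    {"translation":[0,0,0],"twist":[0,0,0]},
    {"translation":[0,0,0],"twist":[0,0,0]},
    {"translation":[0,0,0],"twist":[0,0,0]},
    {"translation":[0,0,-0.02],"twist":[0,0,0]},
  ],
  grip=150,
)

```text
t: 48.52
position: [0.6092, 0.3389, 0.0606]
orientation: [0.725, 0.689, -0.002, -0.0]
wrist_force: [-0.5, 0.4, 0.4]
width: 0.407
grasp_force: 0.0
```

Request:
arm_command(
  rows=[
    {"translation":[0,0,-0.05],"twist":[0,0,0]},
    {"translation":[0,0,-0.055],"twist":[0,0,0]},
    {"translation":[-0.047,-0.01,0],"twist":[0,0,0]},
    {"translation":[-0.048,-0.011,0],"twist":[0,0,0]},
    {"translation":[-0.048,-0.011,0],"twist":[0,0,0]},
  ],
  grip=115,
)

```text
t: 49.15
position: [0.5707, 0.1975, 0.1681]
orientation: [0.725, 0.689, 0.001, 0.001]
wrist_force: [0.9, -0.7, -0.1]
width: 0.55
grasp_force: 0.0
```

Request:
arm_command(
  rows=[
    {"translation":[-0.048,-0.011,0],"twist":[0,0,0]},
    {"translation":[-0.048,-0.011,0],"twist":[0,0,0]},
    {"translation":[-0.048,-0.011,0],"twist":[0,0,0]},
    {"translation":[0,0,0],"twist":[0,0,0]},
    {"translation":[0,0,0],"twist":[0,0,0]},
  ],
)

```text
t: 49.78
position: [0.5312, 0.0572, 0.1677]
orientation: [0.725, 0.689, 0.001, 0.001]
wrist_force: [1.0, 0.6, 0.3]
width: 0.55
grasp_force: 0.0
```

Run:
```python
from h import *
go(0.5303,0.0557,0.077)
feet('wrist');feet('side')
```

```text
yaw 87.09 pos [0.5312 0.0572 0.1677] twistz None then shift [-0.0015 -0.0008  0.0907]
wrist [-26.  196.8] [0.5303 0.0564 0.0881] n 757
side [78.1  2.5] [ 0.6241 -0.1431  0.0877] n 39
side [-81.5   3.5] [ 0.4648 -0.1338  0.0878] n 46
side [-29.4 198.7] [0.5271 0.0585 0.0883] n 53
```

Request:
arm_command(
  rows=[
    {"translation":[-0.001,-0.001,0.04],"twist":[0,0,0]},
    {"translation":[0,0,0.03],"twist":[0,0,0]},
    {"translation":[0,0,0.015],"twist":[0,0,0]},
    {"translation":[0,0,0.006],"twist":[0,0,0]},
    {"translation":[0,0,0],"twist":[0,0,0]},
  ],
)

```text
t: 50.5
position: [0.53, 0.056, 0.0759]
orientation: [0.725, 0.689, 0.0, 0.0]
wrist_force: [-0.6, 0.2, -0.9]
width: 0.55
grasp_force: 0.0
```

Request:
arm_command(
  rows=[
    {"translation":[0,0,0],"twist":[0,0,0]},
    {"translation":[0,0,0],"twist":[0,0,0]},
    {"translation":[0,0,0],"twist":[0,0,0]},
    {"translation":[0,0,0],"twist":[0,0,0]},
    {"translation":[0,0,-0.02],"twist":[0,0,0]},
  ],
  grip=255,
)

```text
t: 51.12
position: [0.5286, 0.0551, 0.0953]
orientation: [0.725, 0.689, -0.001, -0.001]
wrist_force: [-0.3, -0.0, -0.8]
width: 0.197
grasp_force: 58.8
```

Request:
arm_command(
  rows=[
    {"translation":[0,0,-0.04],"twist":[0,0,0]},
    {"translation":[0,0,-0.03],"twist":[0,0,0]},
    {"translation":[0.046,0.001,0],"twist":[0,0,0]},
    {"translation":[0.047,0.001,0],"twist":[0,0,0]},
    {"translation":[0.047,0.001,0],"twist":[0,0,0]},
  ],
)

```text
t: 51.75
position: [0.5399, 0.1962, 0.1669]
orientation: [0.725, 0.689, 0.0, 0.0]
wrist_force: [0.3, -0.5, -1.1]
width: 0.201
grasp_force: 58.8
```

Request:
arm_command(
  rows=[
    {"translation":[0.047,0.001,0],"twist":[0,0,0]},
    {"translation":[0.047,0.001,0],"twist":[0,0,0]},
    {"translation":[0.047,0.001,0],"twist":[0,0,0]},
    {"translation":[0,0,0],"twist":[0,0,0]},
    {"translation":[0,0,0],"twist":[0,0,0]},
  ],
)

```text
t: 52.38
position: [0.5499, 0.3351, 0.1659]
orientation: [0.725, 0.689, -0.0, 0.0]
wrist_force: [0.2, -1.5, -1.2]
width: 0.197
grasp_force: 58.8
```

```bash
python3 -c "
from h import *
go(0.552,0.336,0.0415)"
```

```text
yaw 87.08 pos [0.5499 0.3351 0.1659] twistz None then shift [0.001  0.002  0.1244]
```

Request:
arm_command(
  rows=[
    {"translation":[0.001,0.002,0.04],"twist":[0,0,0]},
    {"translation":[0,0,0.05],"twist":[0,0,0]},
    {"translation":[0,0,0.024],"twist":[0,0,0]},
    {"translation":[0,0,0.011],"twist":[0,0,0]},
    {"translation":[0,0,0],"twist":[0,0,0]},
  ],
)

```text
t: 53.0
position: [0.553, 0.3371, 0.0419]
orientation: [0.725, 0.689, 0.001, 0.0]
wrist_force: [0.8, -0.5, -0.8]
width: 0.195
grasp_force: 58.8
```

Request:
arm_command(
  rows=[
    {"translation":[0,0,0],"twist":[0,0,0]},
    {"translation":[0,0,0],"twist":[0,0,0]},
    {"translation":[0,0,0],"twist":[0,0,0]},
    {"translation":[0,0,0],"twist":[0,0,0]},
    {"translation":[0,0,-0.02],"twist":[0,0,0]},
  ],
  grip=150,
)

```text
t: 53.62
position: [0.551, 0.3358, 0.0598]
orientation: [0.725, 0.689, -0.002, -0.0]
wrist_force: [0.3, -0.5, -0.1]
width: 0.415
grasp_force: 0.0
```

Request:
arm_command(
  rows=[
    {"translation":[0,0,-0.05],"twist":[0,0,0]},
    {"translation":[0,0,-0.055],"twist":[0,0,0]},
    {"translation":[-0.048,0.01,0],"twist":[0,0,0]},
    {"translation":[-0.048,0.01,0],"twist":[0,0,0]},
    {"translation":[-0.048,0.01,0],"twist":[0,0,0]},
  ],
  grip=115,
)

```text
t: 54.25
position: [0.575, 0.1902, 0.1672]
orientation: [0.725, 0.689, 0.001, 0.001]
wrist_force: [0.4, -0.6, 0.3]
width: 0.551
grasp_force: 0.0
```

Request:
arm_command(
  rows=[
    {"translation":[-0.048,0.01,0],"twist":[0,0,0]},
    {"translation":[-0.048,0.01,0],"twist":[0,0,0]},
    {"translation":[-0.048,0.01,0],"twist":[0,0,0]},
    {"translation":[-0.048,0.01,0],"twist":[0,0,0]},
    {"translation":[-0.048,0.01,0],"twist":[0,0,0]},
  ],
)

```text
t: 54.88
position: [0.6127, -0.0523, 0.1671]
orientation: [0.725, 0.689, 0.001, 0.001]
wrist_force: [0.4, 0.7, 1.2]
width: 0.553
grasp_force: 0.0
```

Request:
arm_command(
  rows=[
    {"translation":[-0.048,0.01,0],"twist":[0,0,0]},
    {"translation":[-0.046,0.009,0],"twist":[0,0,0]},
    {"translation":[0,0,0],"twist":[0,0,0]},
    {"translation":[0,0,0],"twist":[0,0,0]},
  ],
)

```text
t: 55.38
position: [0.6266, -0.145, 0.1666]
orientation: [0.725, 0.689, 0.001, 0.0]
wrist_force: [0.3, 1.0, 0.9]
width: 0.546
grasp_force: 0.0
```

Run:
```python
from h import *
go(0.626,-0.1455,0.077)
feet('wrist');feet('side')
```

```text
yaw 87.1 pos [ 0.6266 -0.145   0.1666] twistz None then shift [-0.0006 -0.0006  0.0896]
wrist [-77.    1.5] [ 0.4692 -0.136   0.0876] n 765
wrist [81.1  0.7] [ 0.627  -0.1451  0.0881] n 742
side [78.   2.1] [ 0.624  -0.1435  0.0871] n 41
side [-82.    3.4] [ 0.4643 -0.1338  0.0881] n 46
```

Request:
arm_command(
  rows=[
    {"translation":[0,0,0.04],"twist":[0,0,0]},
    {"translation":[0,0,0.03],"twist":[0,0,0]},
    {"translation":[0,0,0.014],"twist":[0,0,0]},
    {"translation":[0,0,0.006],"twist":[0,0,0]},
    {"translation":[0,0,0],"twist":[0,0,0]},
  ],
)

```text
t: 56.1
position: [0.627, -0.1453, 0.0761]
orientation: [0.725, 0.689, 0.0, 0.0]
wrist_force: [1.3, -0.4, 0.2]
width: 0.554
grasp_force: 0.0
```

Request:
arm_command(
  rows=[
    {"translation":[0,0,0],"twist":[0,0,0]},
    {"translation":[0,0,0],"twist":[0,0,0]},
    {"translation":[0,0,0],"twist":[0,0,0]},
    {"translation":[0,0,0],"twist":[0,0,0]},
    {"translation":[0,0,-0.02],"twist":[0,0,0]},
  ],
  grip=255,
)

```text
t: 56.72
position: [0.6252, -0.1458, 0.0948]
orientation: [0.725, 0.689, -0.001, -0.001]
wrist_force: [-0.4, 0.2, -2.1]
width: 0.191
grasp_force: 58.6
```

Request:
arm_command(
  rows=[
    {"translation":[0,0,-0.04],"twist":[0,0,0]},
    {"translation":[0,0,-0.03],"twist":[0,0,0]},
    {"translation":[0.046,-0.018,0],"twist":[0,0,0]},
    {"translation":[0.046,-0.018,0],"twist":[0,0,0]},
    {"translation":[0.046,-0.018,0],"twist":[0,0,0]},
  ],
)

```text
t: 57.35
position: [0.5791, -0.0038, 0.1667]
orientation: [0.725, 0.689, 0.0, 0.0]
wrist_force: [0.6, 0.6, -0.6]
width: 0.199
grasp_force: 58.8
```

Request:
arm_command(
  rows=[
    {"translation":[0.046,-0.018,0],"twist":[0,0,0]},
    {"translation":[0.046,-0.018,0],"twist":[0,0,0]},
    {"translation":[0.046,-0.018,0],"twist":[0,0,0]},
    {"translation":[0.046,-0.019,0],"twist":[0,0,0]},
    {"translation":[0.046,-0.019,0],"twist":[0,0,0]},
  ],
)

```text
t: 57.98
position: [0.499, 0.2307, 0.1666]
orientation: [0.725, 0.689, 0.001, 0.0]
wrist_force: [0.7, 0.3, -1.3]
width: 0.202
grasp_force: 58.8
```

Request:
arm_command(
  rows=[
    {"translation":[0.046,-0.019,0],"twist":[0,0,0]},
    {"translation":[0.046,-0.019,0],"twist":[0,0,0]},
    {"translation":[0,0,0],"twist":[0,0,0]},
    {"translation":[0,0,0],"twist":[0,0,0]},
  ],
)

```text
t: 58.48
position: [0.4663, 0.3227, 0.166]
orientation: [0.725, 0.689, 0.0, 0.0]
wrist_force: [-0.6, -1.1, -1.1]
width: 0.198
grasp_force: 58.8
```

```bash
python3 -c "
from h import *
go(0.467,0.325,0.0415)"
```

```text
yaw 87.1 pos [0.4663 0.3227 0.166 ] twistz None then shift [0.0023 0.0005 0.1245]
```

Request:
arm_command(
  rows=[
    {"translation":[0.002,0,0.04],"twist":[0,0,0]},
    {"translation":[0,0,0.05],"twist":[0,0,0]},
    {"translation":[0,0,0.024],"twist":[0,0,0]},
    {"translation":[0,0,0.011],"twist":[0,0,0]},
    {"translation":[0,0,0],"twist":[0,0,0]},
  ],
)

```text
t: 59.1
position: [0.4672, 0.3242, 0.0412]
orientation: [0.726, 0.688, 0.0, 0.0]
wrist_force: [-0.1, -0.1, -1.1]
width: 0.203
grasp_force: 60.2
```

Request:
arm_command(
  rows=[
    {"translation":[0,0,0],"twist":[0,0,0]},
    {"translation":[0,0,0],"twist":[0,0,0]},
    {"translation":[0,0,0],"twist":[0,0,0]},
    {"translation":[0,0,0],"twist":[0,0,0]},
    {"translation":[0,0,-0.02],"twist":[0,0,0]},
  ],
  grip=150,
)

```text
t: 59.72
position: [0.4654, 0.3243, 0.06]
orientation: [0.725, 0.689, -0.001, -0.0]
wrist_force: [-0.1, 0.8, 0.7]
width: 0.405
grasp_force: 0.0
```

Request:
arm_command(
  rows=[
    {"translation":[0,0,-0.05],"twist":[0,0,0]},
    {"translation":[0,0,-0.055],"twist":[0,0,0]},
    {"translation":[-0.046,0.002,0],"twist":[0,0,0]},
    {"translation":[-0.046,0.002,0],"twist":[0,0,0]},
    {"translation":[-0.046,0.002,0],"twist":[0,0,0]},
  ],
  grip=115,
)

```text
t: 60.35
position: [0.4653, 0.1859, 0.1669]
orientation: [0.725, 0.689, 0.001, 0.001]
wrist_force: [0.4, -0.0, 0.6]
width: 0.551
grasp_force: 0.0
```

Request:
arm_command(
  rows=[
    {"translation":[-0.046,0.002,0],"twist":[0,0,0]},
    {"translation":[-0.046,0.002,0],"twist":[0,0,0]},
    {"translation":[-0.046,0.002,0],"twist":[0,0,0]},
    {"translation":[-0.046,0.003,0],"twist":[0,0,0]},
    {"translation":[-0.046,0.003,0],"twist":[0,0,0]},
  ],
)

```text
t: 60.98
position: [0.4656, -0.0446, 0.1669]
orientation: [0.725, 0.689, 0.0, 0.001]
wrist_force: [0.5, 1.2, -0.4]
width: 0.554
grasp_force: 0.0
```

Request:
arm_command(
  rows=[
    {"translation":[-0.046,0.003,0],"twist":[0,0,0]},
    {"translation":[-0.046,0.003,0],"twist":[0,0,0]},
    {"translation":[0,0,0],"twist":[0,0,0]},
    {"translation":[0,0,0],"twist":[0,0,0]},
  ],
)

```text
t: 61.48
position: [0.467, -0.1349, 0.1663]
orientation: [0.725, 0.689, 0.0, 0.0]
wrist_force: [-0.8, 0.2, -0.0]
width: 0.545
grasp_force: 0.0
```

Run:
```python
from h import *
go(0.4665,-0.136,0.077)
feet('wrist');feet('side')
```

```text
yaw 87.09 pos [ 0.467  -0.1349  0.1663] twistz None then shift [-0.0011 -0.0004  0.0893]
wrist [-79.    1.8] [ 0.4672 -0.1355  0.0879] n 754
side [-81.8   3.6] [ 0.4645 -0.1336  0.0874] n 49
```

Request:
arm_command(
  rows=[
    {"translation":[-0.001,0,0.04],"twist":[0,0,0]},
    {"translation":[0,0,0.03],"twist":[0,0,0]},
    {"translation":[0,0,0.014],"twist":[0,0,0]},
    {"translation":[0,0,0.006],"twist":[0,0,0]},
    {"translation":[0,0,0],"twist":[0,0,0]},
  ],
)

```text
t: 62.2
position: [0.4672, -0.1363, 0.076]
orientation: [0.725, 0.689, 0.0, 0.0]
wrist_force: [-0.2, 0.0, -0.6]
width: 0.547
grasp_force: 0.0
```

Request:
arm_command(
  rows=[
    {"translation":[0,0,0],"twist":[0,0,0]},
    {"translation":[0,0,0],"twist":[0,0,0]},
    {"translation":[0,0,0],"twist":[0,0,0]},
    {"translation":[0,0,0],"twist":[0,0,0]},
    {"translation":[0,0,-0.02],"twist":[0,0,0]},
  ],
  grip=255,
)

```text
t: 62.82
position: [0.4658, -0.1365, 0.0952]
orientation: [0.725, 0.689, -0.001, -0.001]
wrist_force: [0.5, -0.2, -1.0]
width: 0.196
grasp_force: 58.7
```

Request:
arm_command(
  rows=[
    {"translation":[0,0,-0.04],"twist":[0,0,0]},
    {"translation":[0,0,-0.03],"twist":[0,0,0]},
    {"translation":[0.046,-0.008,0],"twist":[0,0,0]},
    {"translation":[0.046,-0.008,0],"twist":[0,0,0]},
    {"translation":[0.046,-0.008,0],"twist":[0,0,0]},
  ],
)

```text
t: 63.45
position: [0.4495, 0.0035, 0.166]
orientation: [0.725, 0.689, 0.0, 0.001]
wrist_force: [0.8, -0.3, -0.6]
width: 0.198
grasp_force: 58.8
```

Request:
arm_command(
  rows=[
    {"translation":[0.046,-0.008,0],"twist":[0,0,0]},
    {"translation":[0.046,-0.008,0],"twist":[0,0,0]},
    {"translation":[0.046,-0.008,0],"twist":[0,0,0]},
    {"translation":[0.046,-0.008,0],"twist":[0,0,0]},
    {"translation":[0.046,-0.008,0],"twist":[0,0,0]},
  ],
)

```text
t: 64.08
position: [0.4214, 0.2354, 0.1658]
orientation: [0.725, 0.689, 0.0, 0.0]
wrist_force: [0.2, -0.1, -0.8]
width: 0.2
grasp_force: 58.8
```

Request:
arm_command(
  rows=[
    {"translation":[0.047,-0.009,0],"twist":[0,0,0]},
    {"translation":[0.047,-0.009,0],"twist":[0,0,0]},
    {"translation":[0,0,0],"twist":[0,0,0]},
    {"translation":[0,0,0],"twist":[0,0,0]},
  ],
)

```text
t: 64.58
position: [0.4084, 0.3282, 0.1653]
orientation: [0.725, 0.689, -0.0, 0.0]
wrist_force: [0.2, 0.1, -1.0]
width: 0.204
grasp_force: 58.8
```

```bash
python3 -c "
from h import *
go(0.409,0.330,0.0415)"
```

```text
yaw 87.08 pos [0.4084 0.3282 0.1653] twistz None then shift [0.0018 0.0006 0.1238]
```

Request:
arm_command(
  rows=[
    {"translation":[0.002,0,0.04],"twist":[0,0,0]},
    {"translation":[0,0,0.05],"twist":[0,0,0]},
    {"translation":[0,0,0.023],"twist":[0,0,0]},
    {"translation":[0,0,0.011],"twist":[0,0,0]},
    {"translation":[0,0,0],"twist":[0,0,0]},
  ],
)

```text
t: 65.2
position: [0.4091, 0.33, 0.0417]
orientation: [0.725, 0.688, -0.0, 0.0]
wrist_force: [0.2, -0.4, -0.7]
width: 0.202
grasp_force: 59.4
```

Request:
arm_command(
  rows=[
    {"translation":[0,0,0],"twist":[0,0,0]},
    {"translation":[0,0,0],"twist":[0,0,0]},
    {"translation":[0,0,0],"twist":[0,0,0]},
    {"translation":[0,0,0],"twist":[0,0,0]},
    {"translation":[0,0,-0.02],"twist":[0,0,0]},
  ],
  grip=150,
)

```text
t: 65.82
position: [0.4077, 0.3303, 0.0612]
orientation: [0.725, 0.689, -0.001, -0.0]
wrist_force: [-0.1, 0.6, 0.2]
width: 0.414
grasp_force: 0.0
```

Request:
arm_command(
  rows=[
    {"translation":[0,0,-0.05],"twist":[0,0,0]},
    {"translation":[0,0,-0.05],"twist":[0,0,0]},
    {"translation":[0,0.02,-0.05],"twist":[0,0,0]},
    {"translation":[-0.03,0.04,-0.03],"twist":[0,0,0]},
    {"translation":[-0.03,0.04,-0.03],"twist":[0,0,0]},
  ],
)

```text
t: 66.45
position: [0.5057, 0.2657, 0.2745]
orientation: [0.724, 0.69, 0.001, 0.0]
wrist_force: [0.6, 0.9, -0.9]
width: 0.41
grasp_force: 0.0
```

Request:
arm_command(
  rows=[
    {"translation":[-0.03,0,0],"twist":[0,0,0]},
    {"translation":[-0.03,0,0],"twist":[0,0,0]},
    {"translation":[0,0,0],"twist":[0,0,0]},
    {"translation":[0,0,0],"twist":[0,0,0]},
  ],
)

```text
t: 66.95
position: [0.502, 0.2069, 0.2725]
orientation: [0.725, 0.689, 0.001, 0.0]
wrist_force: [0.1, 0.5, 0.3]
width: 0.409
grasp_force: 0.0
```

Run:
```python
from h import *
s=cams.snapshot('scene')[0];w=cams.snapshot('wrist')[0]
cv2.imwrite('pics/f9.png',np.hstack([cv2.resize(s[100:320,150:520],(400,300)),cv2.resize(w,(400,300))])[:,:,::-1])
```

```text
(no output)
```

View pics/f9.png

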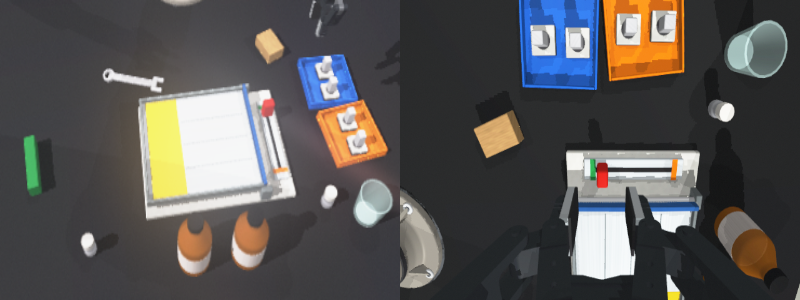

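The final view shows two feet upright in the blue tray, at (323,68) and (330,88) in the left panel. The other two stand upright in the orange tray, at (347,120) and (358,142). The ramp is level, the selector is at home and the bystanders have not moved, so I hand in.

```bash
python3 -c "
from station import robot
print(robot.sign_off())"
```

```text
the job is handed in; nothing more can be done
None
```

The job is handed in: the two feet that gripped stand upright in the blue tray, the two that slid stand upright in the orange tray, and the ramp is level with the selector at its home stop.

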